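# Change the cutter from the drawer behind the sprinkle tubs

## Robot

A 7-joint arm with a two-finger parallel gripper is mounted at the origin on a cart in front of the work surface, level with it; the furniture and walls round the work are solid. World frame = base frame: x ahead of the robot, y to its left, z up, the work surface at z = 0. Lengths are in mm, angles in rad, forces in N, time in s.
With the tool pointing down it reaches from about 400 to 875 mm from the base axis. Payload 4.4 kg.
Tool frame: the origin (TCP) lies midway between the tips of the shut fingers; the grasp point (between the pads) lies 19 mm behind it (ctrl.pinch_z is the distance from the TCP to the grasp point, in mm); z points along the fingers, y is the line along which they close (so a half turn about z gives the same grasp; the last joint's range is limited). The gripper opens to 85 mm and grips with 20 to 120 N. Pads are 22 mm wide; open, the fingers measure 114 mm over their backs; the gripper's body (76 mm by 85 mm) begins 54 mm behind the grasp point. The pads swing forward as they close: fully open they stand 13 mm farther back than shut.
Start: joints at [1.252, 0.628, 0.038, 1.517, -0.027, 0.996, -0.02], TCP at [162.603, -629.347, 231.313] pointing down, gripper open.
Joint ranges: [-3.06, 3.06], [-0.37, 2.12], [-1.25, 1.32], [0.18, 2.47], [-1.1, 4.24], [0.23, 1.98], [-2.94, 2.94]. Speed limits (rad/s): [2.57, 2.57, 3.14, 3.14, 3.14, 3.14, 3.14].

## Interface

Orientations are given as [roll, pitch, yaw] about the fixed x, y, z axes, in that order (R = Rz(yaw) Ry(pitch) Rx(roll)).
In Python, from cell import read_state, cams, order, ctrl gives the robot as it stands.
- The arm moves only by the tool move_arm, never from a script. Its argument "targets" is text: rows parted by semicolons, each of 7 numbers parted by spaces: the gripper's target within -1 to 1 (fully open at 1, half-way at 0, shut at -1), then the shift along the tool's x, y, z in cm, then the turn, a rotation vector about the tool's x, y, z in degrees. A call has 1 to 5 rows; each row shifts and turns the commanded pose from where the row before left it, along the tool's axes as they then stand; what a row does not reach is not made up. A row lasts 1/12 s, in which the tool goes at most 41.7 mm and 7.16 degrees, less where a joint would pass 70% of its speed; a pose out of reach is approached as far as the arm can. A call with a gripper value outside its range is refused whole. The fingers move at their own pace and stop on an object; the grip force is fixed at half the most. Time passes only in rows, so rows that do not move let the fingers close. It gives the time, the measured TCP pose, the force, the opening and the grip force at its end, in the units of the state.
- read_state(): the state, without advancing time (a new reading comes with each control period).
- cams.get_image(name): name is "scene" or "top" or "wrist"; returns a dict with "color" (400x640x3 uint8, red, green, blue), "fovy" (degrees; the focal length in pixels is half the picture's height over the tangent of half this angle, whatever the lens; pixels are square), "cx", "cy" (the principal point, pixels), "k1" (the pictures are not rectified: a ray, as slopes to the right and down, at radius r is drawn at 1 + k1 r^2 times it, then the intrinsics apply), "rvec" (rotation vector, rad) and "tvec" (3), from world to camera coordinates, as OpenCV has them. Camera axes: x right, y down, z forward; pixel columns grow to the right and rows downward; lengths in mm; the calibration is good to about 2 mm. A picture is of the moment at which its call begins. There is no depth.
- order.finish_job(): hands the job in; it is judged then, once.
The state is a dict: "clock": time; "qpos": joint angles; "qd": joint speeds; "tau": joint torques, N m; "eef_pos": TCP position; "tool_rot": TCP orientation; "force": force on the tool from outside, world axes, zero at the start; "torque": the same for the moment, N m; "width": finger opening in mm; "gripper_force": force on a finger pad.
Only numpy, scipy, OpenCV 4.12 (cv2) and the standard library are available. Lean on these libraries where they do the work, as an engineer would, in place of code of your own. Each camera call takes 0.05 s, during which the arm holds its last target. There are 200 camera calls.

## Task

We are changing from round biscuits to stars, but the two sprinkle tubs stand in front of the cutter drawer. First stand both tubs upright on the wooden board to wait, then pull the drawer well out (nearly all the way), lay the star cutter flat in the white tray and lay the round cutter from the tray flat in the drawer compartment that the star came from, leaving the green cutter in its own compartment. Then push the drawer fully shut and stand each tub back upright just where it stood at the start.

Things in the scene. Friction and masses are not known exactly. Their poses are not given: they have to be found in the camera images.
- red_tub: Small sugar-sprinkle tub full of red sprinkles with a white cap that has a red top: an upright cylinder, body 42 mm in diameter to 55 mm height, then the cap, 44 mm in diameter, up to 70 mm; 0.11 kg. Loose; stands on the table in front of the drawer. Origin: centre of its underside, z up its axis. It must finally stand where it stood at the start (to within 15 mm), so note that place before moving it.
- yellow_tub: The same tub with yellow sprinkles and a yellow-topped cap: 44 mm in diameter, 70 mm high, 0.11 kg, loose. It stands beside the red one, roughly 0.11 m from it, left or right. Origin: centre of its underside, z up. It must finally stand where it stood at the start (to within 15 mm).
- star_cutter: Star-shaped biscuit cutter of bare steel: a five-pointed open ring, 57 mm (its x) by 55 mm (its y) and 22 mm high, 20 g, loose. Lies flat in one compartment of the drawer, seen through the clear top of the unit. Origin: centre of its underside, z up. Can be pinched across its outside; along its own y axis one finger meets the tip at -y and the other bridges the two tips at +y.
- round_cutter: Plain round biscuit cutter of bare steel: an open ring, 52 mm in outside diameter, 26 mm high, 20 g, loose. Lies flat in the white tray, near one end of it. Origin: centre of its underside, z up. Can be pinched across its outside.
- green_cutter: Green plastic balloon-shaped biscuit cutter, 72 by 77 mm, 15 mm high, loose. Lies flat in the other compartment of the drawer, where it stays. Origin: centre of its underside, z up.
- board: Wooden cutting board, fixed, 210 mm (its x) by 150 mm (its y), 14 mm thick, lying flat on the table to the left or right of the drawer unit: the place where the tubs wait. Origin: centre of its underside; the top is at z = 14 mm.
- tray: Shallow white enamel tray with a thin blue rim, fixed, outside 210 mm (its x) by 150 mm (its y), on the other side of the drawer unit from the board. Walls 4 mm thick, rim top 15 mm above the table, inner floor 3 mm above it. Origin: centre of its underside. The round cutter lies 48 to 58 mm from the centre towards -x; the half at +x is empty and has room for the star.
- drawer (a joint): How far the drawer is out, m: 0 fully shut (as at the start), 0.115 the stop. It slides along its -x, roughly towards the robot, needs about 2 N and stays where left. Its fixed wooden unit is 150 mm deep, 290 mm wide, 66 mm high, with a clear acrylic top; below 0.09 the compartments are still partly under that top.
- drawer_handle (a point): Middle of the drawer's handle: a straight level steel bar, 11 mm thick, 110 mm long along its y, 35 mm in front (-x) of the drawer front, 40 mm above the table. Can be pinched from above, fingers closing along its x, one of them between bar and front. Moves with the drawer; axes as drawer_floor, which lies 107 mm behind it.
- drawer_floor (a point): Middle of the drawer's cork floor, 12 mm above the table; moves with the drawer. x points into the unit (the drawer opens along -x), y left along the front, z up. Inside 125 mm (x) by 256 mm (y); a 5 mm wall at y = 0 parts it into two compartments, centres at y = +-65 mm. Above the floor the walls rise 34 mm, the divider 28 mm, the front 46 mm.

How it is judged:
By the outcome, as a careful person would: the job done as asked, in the order asked, and still so for the second after the job is handed in, with the robot touching nothing.
It also fails if it takes over 147 s, if anything falls off the work surface, if the arm or the gripper's body presses on something with over 40 N, if the wrist force passes 120 N, or if a joint passes its speed limit or range.

## Working session

There is one attempt and no reset: what is moved stays moved. The work goes in short steps, Python scripts to look and compute and a tool call to move; the robot and the scene stay as the last step left them, time stands still between calls to the robot, and variables do not carry over. Pictures are saved under pics/ and viewed, at most 14 in all, crops included, and the job is handed in when it is done.

Besides the shell and the picture viewer there is one more tool, called after "Call:" as name(argument=value, ...) on one line, values as JSON. move_arm: Moves the arm, as the interface text tells. Its arguments: {"type":"object","properties":{"targets":{"type":"string"}},"required":["targets"]}

```bash
mkdir -p pics; ls; cat > h.py <<'E'
import numpy as np, cv2
from cell import read_state, cams, order, ctrl
from scipy.spatial.transform import Rotation as Rn
def snap(name,fn,crop=None,scale=1):
    im=cams.get_image(name); c=im["color"][:,:,::-1]
    cv2.imwrite('pics/raw_'+fn,c)
    if crop: x0,y0,x1,y1=crop; c=c[y0:y1,x0:x1]
    if scale!=1: c=cv2.resize(c,None,fx=scale,fy=scale,interpolation=cv2.INTER_CUBIC)
    cv2.imwrite('pics/'+fn,c)
    import pickle; d={k:im[k] for k in im if k!="color"}; pickle.dump(d,open('pics/'+fn+'.pkl','wb'))
    return im
def load(fn):
    import pickle; return pickle.load(open('pics/'+fn+'.pkl','rb'))
def K(im): 
    f=200/np.tan(np.radians(im["fovy"])/2); return f
def px2w(im,u,v,z):
    f=K(im); d=np.array([(u-im["cx"])/f,(v-im["cy"])/f]); s=d.copy()
    for _ in range(30): s=d/(1+im["k1"]*(s@s))
    R=cv2.Rodrigues(np.array(im["rvec"],float))[0]; t=np.array(im["tvec"],float).ravel()
    c=-R.T@t; r=R.T@np.array([s[0],s[1],1]); return c+r*(z-c[2])/r[2]
def w2px(im,p):
    f=K(im); R=cv2.Rodrigues(np.array(im["rvec"],float))[0]; q=R@np.array(p,float)+np.array(im["tvec"],float).ravel()
    s=q[:2]/q[2]; s=s*(1+im["k1"]*(s@s)); return s*f+[im["cx"],im["cy"]]
E
python3 - <<'E'
from h import *
for n in("scene","top"):
    im=snap(n,n+"0.png",scale=1.25); print(n,im["fovy"],im["k1"],im["rvec"],im["tvec"])
s=read_state(); print(s)
E
```

```text
pics
scene 48.57333223709004 -0.08452513116282276 [ 1.91431772 -0.81196156  0.48286232] [-360.81640744  227.83945242  719.10189279]
top 57.547472315646615 0.02379875675390004 [ 2.19051196 -2.1908076   0.09567269] [  7.47717214 555.5201029  945.32987211]
{'clock': 0.1, 'qpos': array([ 1.25219713,  0.62923916,  0.03846197,  1.5182507 , -0.02698702,
        0.99630943, -0.02001334]), 'qd': array([-0.0001334 , -0.0016172 ,  0.00066671, -0.00228769,  0.00079098,
       -0.00035742, -0.00040011]), 'tau': array([ 3.65231936e-03, -5.64535046e+01,  1.23081576e+00, -1.93975836e+01,
        1.13060034e-02,  5.43564674e-03, -1.94599937e-05]), 'eef_pos': array([ 162.45333863, -628.80149612,  230.49628263]), 'tool_rot': array([-3.13990485e+00,  3.69272560e-05,  2.52779414e-01]), 'force': array([-0.12515801, -0.99156321, -0.14124891]), 'torque': array([-0.04289256, -0.02085039, -0.01092304]), 'gripper_force': 0.0, 'width': 85.25565349371766}
```

View pics/scene0.png

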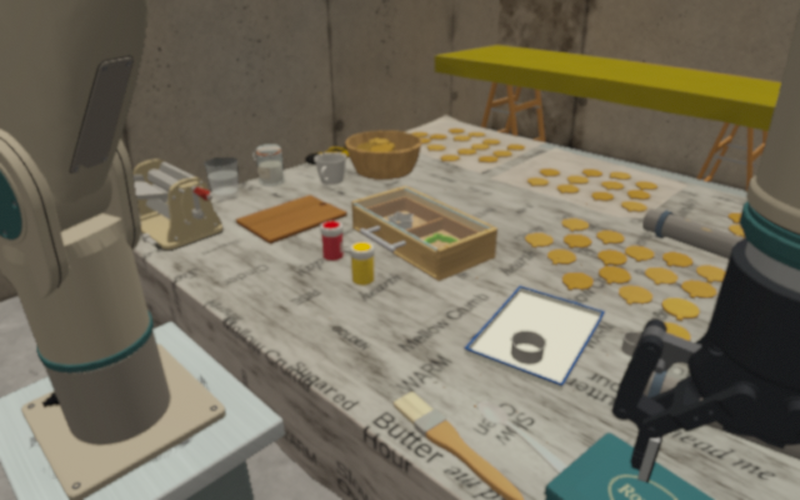

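View pics/top0.png

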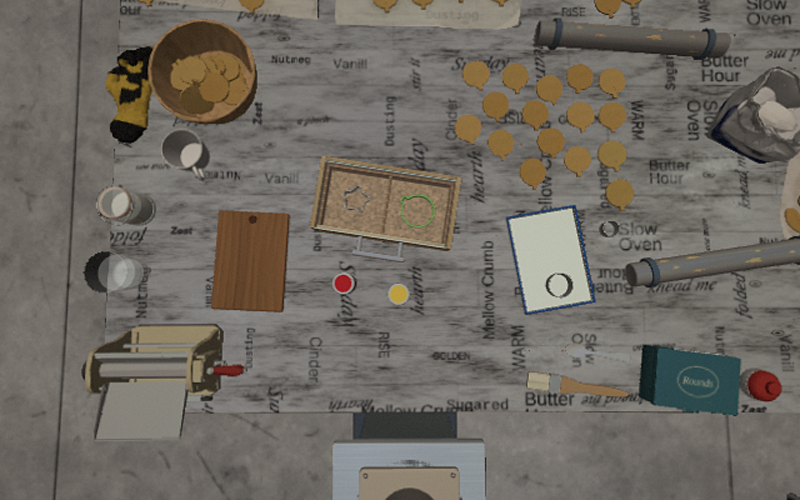

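The scene view shows the red and yellow tubs in front of the drawer, with the board to the left and the tray to the right. In the top view (1.25x), red is at about (343,283), yellow (398,293), the star (356,200), and the round cutter (559,285). I'll enlarge this for exact pixels.

```bash
python3 - <<'E'
import cv2
c=cv2.imread('pics/raw_top0.png')
cv2.imwrite('pics/c1.png',cv2.resize(c[115:255,165:365],None,fx=4,fy=4,interpolation=cv2.INTER_CUBIC))
cv2.imwrite('pics/c2.png',cv2.resize(c[155:265,395:495],None,fx=5,fy=5,interpolation=cv2.INTER_CUBIC))
E
```

```text
(no output)
```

View pics/c1.png

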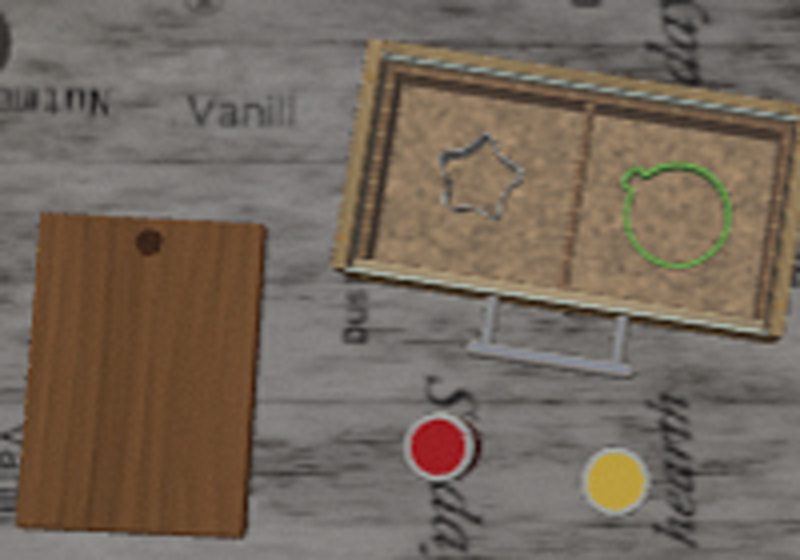

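View pics/c2.png

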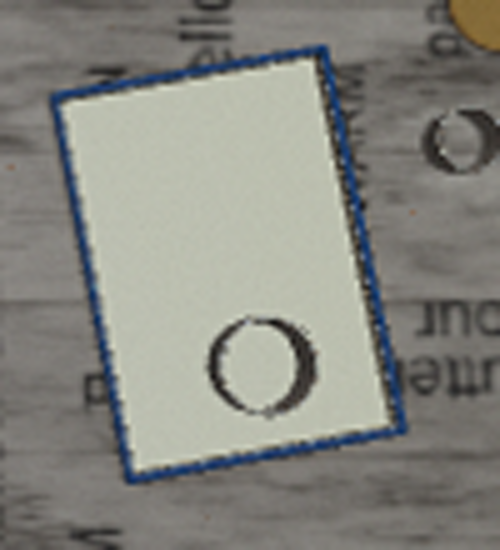

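c1: red cap centre (440,446), yellow (615,481). Handle ends (468,346) to (632,372). Star tips (487,135), (441,155), (447,212), (497,217), (522,180). Board corners (41,213), (266,224), (244,537), (18,526). c2: tray rim corners (52,95), (327,47), (406,432), (129,482); round top ring centre about (260,365).

```bash
cat > m.py <<'E'
from h import *
np.set_printoptions(precision=1,suppress=True)
im=load('top0.png')
a=lambda x,y,z:px2w(im,165+(x+.5)/4-.5,115+(y+.5)/4-.5,z)[:2]
b=lambda x,y,z:px2w(im,395+(x+.5)/5-.5,155+(y+.5)/5-.5,z)[:2]
for n,p in dict(red=a(440,446,70),yel=a(615,481,70)).items(): print(n,p)
h=[a(468,346,45),a(632,372,45)]; print('handle',h,np.mean(h,0),np.linalg.norm(h[0]-h[1]),np.degrees(np.arctan2(*(h[0]-h[1])[::-1])))
s=np.array([a(*q,34) for q in[(487,135),(441,155),(447,212),(497,217),(522,180)]]);print('star',s-s.mean(0),s.mean(0),'ang',np.degrees(np.arctan2(*(s-s.mean(0)).T[::-1])))
B=np.array([a(*q,14) for q in[(41,213),(266,224),(244,537),(18,526)]]);print('board',B,B.mean(0))
T=np.array([b(*q,15) for q in[(52,95),(327,47),(406,432),(129,482)]]);print('tray',T,T.mean(0),np.linalg.norm(np.diff(T,axis=0),axis=1))
print('round',b(263,366,26), b(260,366,29))
F=np.array([a(*q,66) for q in[(372,40),(800,103),(778,338),(335,268)]]);print('unit',F,np.linalg.norm(np.diff(F,axis=0),axis=1))
g=[a(678,215,27)];print('green',g)
E
python3 m.py
```

```text
red [482.6 131.4]
yel [460.8  22.3]
handle [array([546.8, 117. ]), array([530. ,  11.4])] [538.4  64.2] 106.98708169010631 80.98134375513166
star [[ 29.8  -5.2]
 [ 16.4  24.9]
 [-21.4  20.7]
 [-24.7 -12.1]
 [ -0.1 -28.3]] [657.  111.9] ang [  -9.9   56.7  136.  -153.9  -90.2]
board [[637.4 403.9]
 [630.4 255.3]
 [423.1 265.9]
 [430.8 412.7]] [530.4 334.5]
tray [[ 622.9 -210.1]
 [ 649.  -358.5]
 [ 443.2 -394.4]
 [ 416.8 -247.2]] [ 533.  -302.6] [150.6 208.9 149.5]
round [ 478.  -315.9] [ 478.  -313.2]
unit [[741.1 177.5]
 [701.2 -95.9]
 [550.5 -80.7]
 [594.7 199. ]] [276.3 151.4 283.2]
green [array([635. , -19.3])]
```

```bash
cat >> h.py <<'E'
def go(*wps,start=None):
    """wps: (x,y,z,yawdeg). prints tool shifts cm: turn first, then move"""
    s=read_state(); 
    if start is None:
        print('at',np.round(s["eef_pos"],1),np.round(np.degrees(s["tool_rot"]),2),'w',round(s["width"],1),'t',round(s["clock"],1),'f',np.round(s["force"],1))
        p=s["eef_pos"]; y=np.degrees(s["tool_rot"][2])
    else: p=np.array(start[:3],float); y=start[3]
    for w in wps:
        yw=w[3]; R=Rn.from_euler('xyz',[180,0,yw],degrees=True).as_matrix()
        d=R.T@(np.array(w[:3],float)-p)
        n=int(np.ceil(np.linalg.norm(d)/41.5)); 
        print(w,'turn z',round(y-yw,2),'rows',int(np.ceil(abs(y-yw)/7.1)),'| total cm',np.round(d/10,2),'rows',n,'per',np.round(d/10/max(n,1),3))
        p=np.array(w[:3],float); y=yw
E
python3 - <<'E'
from h import *
go((162.5,-629,230,30),(420,-380,230,30),(520,-100,230,30),(483,131,160,30),(483,131,18,30))
E
```

```text
at [ 162.5 -628.8  230.5] [-179.9     0.     14.48] w 85.3 t 0.1 f [-0.1 -1.  -0.1]
(162.5, -629, 230, 30) turn z -15.52 rows 3 | total cm [-0.01  0.02  0.05] rows 1 per [-0.006  0.02   0.05 ]
(420, -380, 230, 30) turn z 0 rows 0 | total cm [34.75 -8.69 -0.  ] rows 9 per [ 3.861 -0.965 -0.   ]
(520, -100, 230, 30) turn z 0 rows 0 | total cm [ 22.66 -19.25  -0.  ] rows 8 per [ 2.833 -2.406 -0.   ]
(483, 131, 160, 30) turn z 0 rows 0 | total cm [  8.35 -21.86   7.  ] rows 6 per [ 1.391 -3.643  1.167]
(483, 131, 18, 30) turn z 0 rows 0 | total cm [ 0.  -0.  14.2] rows 4 per [ 0.   -0.    3.55]
```

Call:
move_arm(targets="0.5 0 0 0 0 0 -5.2; 0.5 0 0 0 0 0 -5.2; 0.5 0 0 0 0 0 -5.1; 0.5 3.86 -0.965 0 0 0 0; 0.5 3.86 -0.965 0 0 0 0")

```text
clock: 0.52
eef_pos: [217.2, -574.8, 230.5]
tool_rot: [-3.141, 0.001, 0.517]
force: [1.7, 0.9, -1.2]
width: 64.0
gripper_force: 0.0
```

Call:
move_arm(targets="0.5 3.86 -0.965 0 0 0 0; 0.5 3.86 -0.965 0 0 0 0; 0.5 3.86 -0.965 0 0 0 0; 0.5 3.86 -0.965 0 0 0 0; 0.5 3.86 -0.965 0 0 0 0")

```text
clock: 0.93
eef_pos: [363.8, -434.1, 231.1]
tool_rot: [-3.141, 0.0, 0.523]
force: [-0.1, -0.2, 0.4]
width: 63.9
gripper_force: 0.0
```

Call:
move_arm(targets="0.5 3.86 -0.965 0 0 0 0; 0.5 3.86 -0.965 0 0 0 0; 0.5 0 0 0 0 0 0; 0.5 0 0 0 0 0 0; 0.5 0 0 0 0 0 0")

```text
clock: 1.35
eef_pos: [419.6, -380.6, 231.0]
tool_rot: [-3.141, 0.001, 0.524]
force: [0.0, -1.5, 0.3]
width: 63.7
gripper_force: 0.0
```

Call:
move_arm(targets="0.5 2.83 -2.41 0 0 0 0; 0.5 2.83 -2.41 0 0 0 0; 0.5 2.83 -2.41 0 0 0 0; 0.5 2.83 -2.41 0 0 0 0; 0.5 2.83 -2.41 0 0 0 0")

```text
clock: 1.77
eef_pos: [481.6, -206.1, 231.3]
tool_rot: [3.141, 0.001, 0.519]
force: [-0.1, 0.3, -0.4]
width: 64.4
gripper_force: 0.0
```

Call:
move_arm(targets="0.5 2.83 -2.41 0 0 0 0; 0.5 2.83 -2.41 0 0 0 0; 0.5 2.83 -2.41 0 0 0 0; 0.5 1.39 -3.64 1.17 0 0 0; 0.5 1.39 -3.64 1.17 0 0 0")

```text
clock: 2.18
eef_pos: [508.5, -24.0, 208.0]
tool_rot: [3.14, -0.002, 0.519]
force: [0.1, 0.2, -0.4]
width: 63.9
gripper_force: 0.0
```

Call:
move_arm(targets="0.5 1.39 -3.64 1.17 0 0 0; 0.5 1.39 -3.64 1.17 0 0 0; 0.5 1.39 -3.64 1.17 0 0 0; 0.5 1.39 -3.64 1.17 0 0 0; 0.5 0 0 0 0 0 0")

```text
clock: 2.6
eef_pos: [480.4, 137.9, 159.4]
tool_rot: [-3.137, 0.001, 0.533]
force: [0.0, 0.1, -0.5]
width: 63.9
gripper_force: 0.0
```

```bash
python3 - <<'E'
from h import *
im=snap("wrist","w1.png"); 
for n,p in dict(red=(482.6,131.4,70),yel=(460.8,22.3,70),h0=(546.8,117,45),h1=(530,11.4,45)).items(): print(n,w2px(im,p))
go((483,131,18,30))
E
```

```text
red [328.97629175 205.4554067 ]
yel [421.5263633  285.59426906]
h0 [381.04810749 143.83266935]
h1 [466.09009047 218.94535189]
at [481.6 133.5 160. ] [-1.7989e+02  9.0000e-02  3.0320e+01] w 64.1 t 2.6 f [ 0.  -1.3  0. ]
(483, 131, 18, 30) turn z 0.32 rows 1 | total cm [-0.    0.29 14.2 ] rows 4 per [-1.000e-03  7.300e-02  3.551e+00]
```

View pics/w1.png

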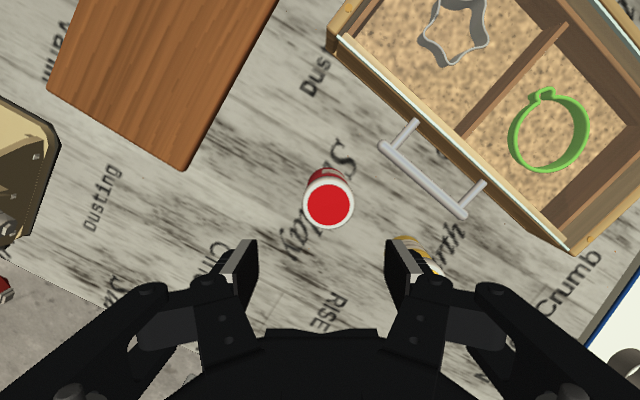

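The red cap is at (329,203), 2 px from the prediction, and the handle agrees too. I'll pick red up and carry it to the board.

Call:
move_arm(targets="0.5 0 0.1 3.5 0 0 0; 0.5 0 0 3.5 0 0 0; 0.5 0 0 3.5 0 0 0; 0.5 0 0 2.7 0 0 0; 0.5 0 0 1.0 0 0 0")

```text
clock: 3.07
eef_pos: [482.3, 125.9, 16.1]
tool_rot: [3.141, 0.006, 0.519]
force: [-0.2, 0.4, -0.2]
width: 64.4
gripper_force: 0.0
```

Call:
move_arm(targets="0.5 0 0 0 0 0 0; -1 0 0 0 0 0 0; -1 0 0 0 0 0 0; -1 0 0 0 0 0 0; -1 0 0 0 0 0 0")

```text
clock: 3.48
eef_pos: [484.7, 129.7, 20.6]
tool_rot: [3.141, -0.003, 0.523]
force: [0.3, -0.3, 2.6]
width: 41.4
gripper_force: 60.0
```

```bash
python3 - <<'E'
from h import *
s=read_state(); p=s["eef_pos"]; y=np.degrees(s["tool_rot"][2])
go((p[0],p[1],p[2]+90,30),(578,338,p[2]+90,30),(578,338,p[2]+15,30))
E
```

```text
at [484.7 129.7  20.6] [ 1.7995e+02 -1.7000e-01  2.9970e+01] w 41.4 t 3.5 f [ 0.3 -0.3  2.6]
(np.float64(484.65526713123546), np.float64(129.71857381162508), np.float64(110.6012340450929), 30) turn z -0.03 rows 1 | total cm [ 0.  0. -9.] rows 3 per [ 0.  0. -3.]
(578, 338, np.float64(110.6012340450929), 30) turn z 0 rows 0 | total cm [ 18.5  -13.37  -0.  ] rows 6 per [ 3.083 -2.228 -0.   ]
(578, 338, np.float64(35.601234045092895), 30) turn z 0 rows 0 | total cm [ 0.  -0.   7.5] rows 2 per [ 0.   -0.    3.75]
```

Call:
move_arm(targets="-1 0 0 -2 0 0 0; -1 0 0 -3.5 0 0 0; -1 0 0 -3.5 0 0 0; -1 3.08 -2.23 0 0 0 0; -1 3.08 -2.23 0 0 0 0")

```text
clock: 3.9
eef_pos: [516.7, 197.7, 112.9]
tool_rot: [3.139, -0.005, 0.518]
force: [1.0, 0.5, -2.5]
width: 41.8
gripper_force: 60.7
```

Call:
move_arm(targets="-1 3.08 -2.23 0 0 0 0; -1 3.08 -2.23 0 0 0 0; -1 3.08 -2.23 0 0 0 0; -1 3.08 -2.23 0 0 0 0; -1 0 0 0 0 0 0")

```text
clock: 4.32
eef_pos: [578.1, 348.6, 110.5]
tool_rot: [-3.136, -0.01, 0.531]
force: [-0.1, 2.5, -1.2]
width: 41.4
gripper_force: 60.8
```

Call:
move_arm(targets="-1 0 0 0 0 0 0; -1 0 0 3 0 0 0; -1 0 0 3 0 0 0; -1 0 0 1 0 0 0; -1 0 0 0 0 0 0")

```text
clock: 4.73
eef_pos: [574.5, 335.0, 36.7]
tool_rot: [3.14, 0.007, 0.522]
force: [-0.9, 0.3, -1.3]
width: 41.7
gripper_force: 60.7
```

```bash
python3 - <<'E'
from h import *
go()
E
```

```text
at [574.5 335.   36.7] [179.94   0.37  29.92] w 41.7 t 4.7 f [-0.9  0.3 -1.3]
```

Call:
move_arm(targets="-1 0 0 0.2 0 0 0; -1 0 0 0.2 0 0 0; -1 0 0 0 0 0 0; -1 0 0 0 0 0 0; -1 0 0 0 0 0 0")

```text
clock: 5.15
eef_pos: [577.2, 338.2, 36.2]
tool_rot: [-3.142, -0.002, 0.523]
force: [0.2, 0.9, -1.0]
width: 41.6
gripper_force: 60.7
```

Call:
move_arm(targets="-1 0 0 0.1 0 0 0; -1 0 0 0 0 0 0; -1 0 0 0 0 0 0")

```text
clock: 5.4
eef_pos: [577.1, 338.2, 34.7]
tool_rot: [-3.142, -0.001, 0.523]
force: [0.6, -0.4, 2.6]
width: 42.1
gripper_force: 60.7
```

Call:
move_arm(targets="0.5 0 0 0 0 0 0; 0.5 0 0 0 0 0 0; 0.5 0 0 0 0 0 0; 0.5 0 0 -2 0 0 0; 0.5 0 0 -3 0 0 0")

```text
clock: 5.82
eef_pos: [574.2, 336.4, 81.3]
tool_rot: [3.141, 0.007, 0.523]
force: [-0.1, 0.4, -0.3]
width: 64.2
gripper_force: 0.0
```

Call:
move_arm(targets="0.5 0 0 -4 0 0 0; 0.5 0 0 -4 0 0 0; 0.5 0 0 0 0 0 0")

```text
clock: 6.07
eef_pos: [581.3, 340.6, 172.8]
tool_rot: [-3.141, -0.015, 0.523]
force: [1.0, 1.1, 0.3]
width: 64.1
gripper_force: 0.0
```

```bash
python3 - <<'E'
from h import *
go((461,22,165,30),(461,22,20,30))
E
```

```text
at [581.3 340.6 172.8] [-179.97   -0.85   29.97] w 64.1 t 6.1 f [1.  1.1 0.3]
(461, 22, 165, 30) turn z -0.03 rows 1 | total cm [-26.35  21.58   0.78] rows 9 per [-2.928  2.398  0.087]
(461, 22, 20, 30) turn z 0 rows 0 | total cm [ 0.  -0.  14.5] rows 4 per [ 0.    -0.     3.625]
```

Call:
move_arm(targets="0.5 -2.87 2.4 0 0 0 0; 0.5 -2.87 2.4 0 0 0 0; 0.5 -2.87 2.4 0 0 0 0; 0.5 -2.87 2.4 0 0 0 0; 0.5 -2.87 2.4 0 0 0 0")

```text
clock: 6.48
eef_pos: [511.5, 160.7, 164.1]
tool_rot: [3.141, -0.0, 0.524]
force: [0.8, -0.4, -0.0]
width: 64.2
gripper_force: 0.0
```

Call:
move_arm(targets="0.5 -2.87 2.4 0 0 0 0; 0.5 -2.87 2.4 0 0 0 0; 0.5 -2.87 2.4 0 0 0 0; 0.5 -2.87 2.4 0 0 0 0; 0.5 0 0 0 0 0 0")

```text
clock: 6.9
eef_pos: [457.1, 13.6, 163.9]
tool_rot: [3.14, 0.006, 0.513]
force: [0.1, 0.1, 0.3]
width: 64.4
gripper_force: 0.0
```

Call:
move_arm(targets="0.5 0 0 0 0 0 0; 0.5 0 0 0 0 0 0; 0.5 0 0 0 0 0 0; 0.5 0 0 0 0 0 0")

```text
clock: 7.23
eef_pos: [461.4, 23.2, 164.1]
tool_rot: [-3.141, -0.001, 0.526]
force: [-0.4, -0.3, -0.0]
width: 63.9
gripper_force: 0.0
```

```bash
python3 - <<'E'
from h import *
go((461,22,20,30))
E
```

```text
at [461.4  23.2 164.1] [-1.7999e+02 -5.0000e-02  3.0130e+01] w 63.9 t 7.2 f [-0.4 -0.3 -0. ]
(461, 22, 20, 30) turn z 0.13 rows 1 | total cm [-0.1   0.08 14.41] rows 4 per [-0.025  0.02   3.603]
```

Call:
move_arm(targets="0.5 0 0 3.7 0 0 0; 0.5 0 0 3.7 0 0 0; 0.5 0 0 3.7 0 0 0; 0.5 0 0 2.3 0 0 0; 0.5 0 0 1.0 0 0 0")

```text
clock: 7.65
eef_pos: [456.2, 22.2, 20.5]
tool_rot: [-3.138, 0.013, 0.526]
force: [-0.6, -0.3, -0.2]
width: 64.2
gripper_force: 0.0
```

Call:
move_arm(targets="0.5 0 0 0 0 0 0; 0.5 0 0 0 0 0 0; -1 0 0 0 0 0 0; -1 0 0 0 0 0 0; -1 0 0 0 0 0 0")

```text
clock: 8.07
eef_pos: [461.0, 21.7, 25.3]
tool_rot: [3.141, 0.001, 0.524]
force: [-0.5, 0.5, 3.7]
width: 42.2
gripper_force: 60.1
```

Call:
move_arm(targets="-1 0 0 0 0 0 0; -1 0 0 0 0 0 0")

```text
clock: 8.23
eef_pos: [461.0, 21.6, 25.2]
tool_rot: [3.141, 0.001, 0.524]
force: [-0.3, 0.4, 7.7]
width: 42.0
gripper_force: 60.1
```

Call:
move_arm(targets="-1 0 0 -2 0 0 0; -1 0 0 -3.5 0 0 0; -1 0 0 -4 0 0 0; -1 0 0 0 0 0 0; -1 2.13 -3.33 0 0 0 0")

```text
clock: 8.65
eef_pos: [463.4, 52.4, 121.3]
tool_rot: [3.136, 0.003, 0.509]
force: [0.2, -1.3, -0.5]
width: 42.6
gripper_force: 61.1
```

Call:
move_arm(targets="-1 2.13 -3.33 0 0 0 0; -1 2.13 -3.33 0 0 0 0; -1 2.13 -3.33 0 0 0 0; -1 2.13 -3.33 0 0 0 0; -1 2.13 -3.33 0 0 0 0")

```text
clock: 9.07
eef_pos: [470.7, 260.1, 118.9]
tool_rot: [-3.141, 0.004, 0.524]
force: [0.4, -0.4, -1.4]
width: 42.3
gripper_force: 61.1
```

Call:
move_arm(targets="-1 2.13 -3.33 0 0 0 0; -1 2.13 -3.33 0 0 0 0; -1 0 0 0 0 0 0; -1 0 0 0 0 0 0; -1 0 0 0 0 0 0")

```text
clock: 9.48
eef_pos: [474.2, 336.4, 118.3]
tool_rot: [3.141, 0.005, 0.524]
force: [0.2, -1.0, -1.1]
width: 42.3
gripper_force: 61.1
```

```bash
python3 - <<'E'
from h import *
go((475,338,36,30))
E
```

```text
at [474.2 336.4 118.3] [179.97   0.29  30.02] w 42.3 t 9.5 f [ 0.2 -1.  -1.1]
(475, 338, 36, 30) turn z 0.02 rows 1 | total cm [ 0.15 -0.09  8.23] rows 2 per [ 0.075 -0.047  4.113]
```

Call:
move_arm(targets="-1 0 0 3 0 0 0; -1 0 0 3 0 0 0; -1 0 0 1.4 0 0 0; -1 0 0 0 0 0 0; -1 0 0 0 0 0 0")

```text
clock: 9.9
eef_pos: [474.5, 335.0, 44.3]
tool_rot: [3.141, 0.006, 0.521]
force: [-0.3, 0.5, -1.7]
width: 42.3
gripper_force: 61.1
```

Call:
move_arm(targets="-1 0 0 0.2 0 0 0; -1 0 0 0.2 0 0 0; -1 0 0 0.1 0 0 0; -1 0 0 0 0 0 0; -1 0 0 0 0 0 0")

```text
clock: 10.32
eef_pos: [474.7, 337.3, 40.2]
tool_rot: [-3.141, 0.003, 0.523]
force: [-0.9, 0.6, -0.7]
width: 41.8
gripper_force: 61.2
```

Call:
move_arm(targets="-1 0 0 0.1 0 0 0; -1 0 0 0.1 0 0 0; -1 0 0 0 0 0 0; -1 0 0 0 0 0 0; -1 0 0 0 0 0 0")

```text
clock: 10.73
eef_pos: [474.9, 337.6, 39.2]
tool_rot: [-3.141, 0.002, 0.524]
force: [-2.2, -1.4, 10.7]
width: 42.4
gripper_force: 61.4
```

Call:
move_arm(targets="0.5 0 0 0 0 0 0; 0.5 0 0 0 0 0 0; 0.5 0 0 0 0 0 0; 0.5 0 0 -2 0 0 0; 0.5 0 0 -3 0 0 0")

```text
clock: 11.15
eef_pos: [472.6, 335.6, 85.4]
tool_rot: [3.141, 0.01, 0.524]
force: [-0.1, 0.4, -0.5]
width: 64.4
gripper_force: 0.0
```

Call:
move_arm(targets="0.5 0 0 -4 0 0 0; 0.5 0 0 -3.5 0 0 0; 0.5 0 0 0 0 0 0; 0.5 0 0 0 0 0 -7; 0.5 0 0 0 0 0 -7")

```text
clock: 11.57
eef_pos: [475.1, 337.5, 163.3]
tool_rot: [-3.141, 0.002, 0.774]
force: [-0.3, 0.1, -0.9]
width: 63.9
gripper_force: 0.0
```

Call:
move_arm(targets="-0.4 0 0 0 0 0 -7; -0.4 0 0 0 0 0 -7; -0.4 0 0 0 0 0 -7; -0.4 0 0 0 0 0 -7; -0.4 0 0 0 0 0 -7")

```text
clock: 11.98
eef_pos: [474.8, 337.2, 162.2]
tool_rot: [-3.138, 0.002, 1.385]
force: [0.2, 0.2, -1.2]
width: 25.5
gripper_force: 0.0
```

Call:
move_arm(targets="-0.4 0 0 0 0 0 -2; -0.4 0 0 0 0 0 0; -0.4 0 0 0 0 0 0")

```text
clock: 12.23
eef_pos: [474.8, 337.1, 162.2]
tool_rot: [-3.138, 0.002, 1.412]
force: [-0.0, 0.4, 0.3]
width: 25.6
gripper_force: 0.0
```

```bash
python3 - <<'E'
from h import *
go((538.4,64.2,140,81),(538.4,64.2,21,81))
E
```

```text
at [474.8 337.1 162.2] [-1.7979e+02  1.3000e-01  8.0900e+01] w 25.6 t 12.2 f [-0.   0.4  0.3]
(538.4, 64.2, 140, 81) turn z -0.1 rows 1 | total cm [-25.96  10.55   2.22] rows 7 per [-3.709  1.507  0.317]
(538.4, 64.2, 21, 81) turn z 0 rows 0 | total cm [ 0.  -0.  11.9] rows 3 per [ 0.    -0.     3.967]
```

Call:
move_arm(targets="-0.4 -3.71 1.51 0.32 0 0 0; -0.4 -3.71 1.51 0.32 0 0 0; -0.4 -3.71 1.51 0.32 0 0 0; -0.4 -3.71 1.51 0.32 0 0 0; -0.4 -3.71 1.51 0.32 0 0 0")

```text
clock: 12.65
eef_pos: [520.5, 140.6, 146.6]
tool_rot: [-3.139, 0.002, 1.413]
force: [0.9, -0.0, -0.4]
width: 25.8
gripper_force: 0.0
```

Call:
move_arm(targets="-0.4 -3.71 1.51 0.32 0 0 0; -0.4 -3.71 1.51 0.32 0 0 0; -0.4 0 0 0 0 0 0; -0.4 0 0 0 0 0 0; -0.4 0 0 0 0 0 0")

```text
clock: 13.07
eef_pos: [538.5, 64.6, 140.4]
tool_rot: [-3.138, 0.001, 1.412]
force: [-0.5, 0.5, 0.7]
width: 25.6
gripper_force: 0.0
```

```bash
python3 - <<'E'
from h import *
im=snap("wrist","w2.png"); 
for n,p in dict(red=(577,338,84),yel=(475,338,84),h0=(546.8,117,45),h1=(530,11.4,45)).items(): print(n,w2px(im,p))
go((538.4,64.2,21,81))
E
```

```text
red [ 311.33573887 -295.44728737]
yel [ 122.13984631 -250.80658944]
h0 [321.37300105 136.99874634]
h1 [321.4469205  260.10832746]
at [538.4  65.7 140.5] [-1.7983e+02  5.0000e-02  8.1050e+01] w 25.6 t 13.1 f [-0.1  0.4  0.2]
(538.4, 64.2, 21, 81) turn z 0.05 rows 1 | total cm [-0.15  0.02 11.95] rows 3 per [-0.049  0.007  3.985]
```

View pics/w2.png

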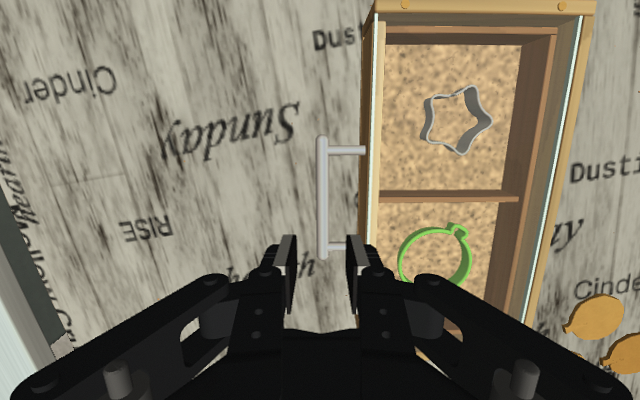

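The handle bar runs (322,139) to (322,256), matching the prediction of 321. The fingers straddle it.

Call:
move_arm(targets="-0.4 0 0 3.5 0 0 0; -0.4 0 0 3 0 0 0; -0.4 0 0 0 0 0 0; -0.4 0 0 2.5 0 0 0; -0.4 0 0 2.0 0 0 0")

```text
clock: 13.53
eef_pos: [539.0, 66.2, 31.1]
tool_rot: [-3.14, 0.001, 1.416]
force: [0.1, 0.3, -0.6]
width: 25.6
gripper_force: 0.0
```

Call:
move_arm(targets="-0.4 0 0 0.9 0 0 0; -0.4 0 0 0 0 0 0; -0.4 0 0 0 0 0 0; -1 0 0 0 0 0 0; -1 0 0 0 0 0 0")

```text
clock: 13.95
eef_pos: [539.0, 65.1, 22.7]
tool_rot: [-3.141, 0.001, 1.415]
force: [-0.4, 1.2, 3.9]
width: 8.5
gripper_force: 58.5
```

Call:
move_arm(targets="-1 0 0 0 0 0 0; -1 0 0 0 0 0 0")

```text
clock: 14.12
eef_pos: [539.0, 65.1, 22.7]
tool_rot: [-3.141, 0.001, 1.415]
force: [-1.3, 1.6, 6.7]
width: 9.1
gripper_force: 58.6
```

Call:
move_arm(targets="-1 0 -1 0 0 0 0; -1 0 -1.5 0 0 0 0; -1 0 -1.5 0 0 0 0; -1 0 0 0 0 0 0; -1 0 0 0 0 0 0")

```text
clock: 14.53
eef_pos: [498.3, 71.3, 22.6]
tool_rot: [-3.139, 0.001, 1.415]
force: [-0.8, 0.3, 7.5]
width: 8.7
gripper_force: 59.8
```

Call:
move_arm(targets="-1 0 -1.5 0 0 0 0; -1 0 -2 0 0 0 0; -1 0 -2 0 0 0 0; -1 0 -1.0 0 0 0 0; -1 0 -0.5 0 0 0 0")

```text
clock: 14.95
eef_pos: [429.1, 81.9, 22.6]
tool_rot: [-3.14, 0.002, 1.415]
force: [0.9, -0.8, 4.3]
width: 9.1
gripper_force: 60.1
```

Call:
move_arm(targets="-1 0 0 0 0 0 0; -1 0 0 0 0 0 0; -1 0 0 0 0 0 0")

```text
clock: 15.2
eef_pos: [429.9, 81.7, 22.6]
tool_rot: [-3.14, 0.001, 1.415]
force: [-1.4, 1.1, 8.4]
width: 8.7
gripper_force: 60.5
```

```bash
python3 - <<'E'
from h import *
go()
p=read_state()["eef_pos"]; print(np.linalg.norm(p[:2]-[539,65.1]), np.degrees(np.arctan2(p[1]-65.1,p[0]-539)))
E
```

```text
at [429.9  81.7  22.6] [-1.799e+02  8.000e-02  8.105e+01] w 8.7 t 15.2 f [-1.4  1.1  8.4]
110.36896828757011 171.33802120245315
```

Call:
move_arm(targets="-0.4 0 0 0 0 0 0; -0.4 0 0 0 0 0 0; -0.4 0 0 0 0 0 0; -0.4 0 0 -2 0 0 0; -0.4 0 0 -3 0 0 0")

```text
clock: 15.62
eef_pos: [428.0, 81.0, 70.6]
tool_rot: [-3.134, 0.004, 1.415]
force: [0.3, 0.1, -1.2]
width: 25.7
gripper_force: 0.0
```

Call:
move_arm(targets="-0.4 0 0 -4 0 0 0; -0.4 0 0 -4 0 0 0; 0.7 0 0 0 0 0 0; 0.7 0 0 0 0 0 0; 0.7 0 0 0 0 0 1.5")

```text
clock: 16.03
eef_pos: [429.7, 80.8, 151.6]
tool_rot: [-3.138, 0.003, 1.386]
force: [0.3, -0.2, -1.3]
width: 61.1
gripper_force: 0.0
```

```bash
python3 - <<'E'
from h import *
go((520,85,152,80))
E
```

```text
at [429.7  80.8 151.6] [-1.7982e+02  1.5000e-01  7.9390e+01] w 61.1 t 16.0 f [ 0.3 -0.2 -1.3]
(520, 85, 152, 80) turn z -0.61 rows 1 | total cm [ 1.99  8.82 -0.04] rows 3 per [ 0.662  2.939 -0.013]
```

Call:
move_arm(targets="0.7 0.8 3.8 0 0 0 0; 0.7 0.8 3.8 0 0 0 0; 0.7 0.8 3.7 0 0 0 0; 0.7 0 0 0 0 0 0; 0.7 0 0 0 0 0 0")

```text
clock: 16.45
eef_pos: [545.8, 84.4, 149.0]
tool_rot: [-3.136, 0.003, 1.385]
force: [-0.9, -0.3, -0.7]
width: 72.9
gripper_force: 0.0
```

Call:
move_arm(targets="0.7 0 0 0 0 0 0; 0.7 0 0 0 0 0 0")

```text
clock: 16.62
eef_pos: [543.3, 84.4, 150.2]
tool_rot: [-3.135, 0.004, 1.388]
force: [0.2, -0.8, 0.0]
width: 72.8
gripper_force: 0.0
```

```bash
python3 - <<'E'
from h import *
im=snap("wrist","w3.png"); go()
print(w2px(im,(548,128.6,34)))
E
```

```text
at [543.6  84.4 150.6] [-179.69    0.19   79.55] w 72.2 t 16.7 f [ 0.2 -0.2  0.1]
[318.03389158 145.68408292]
```

View pics/w3.png

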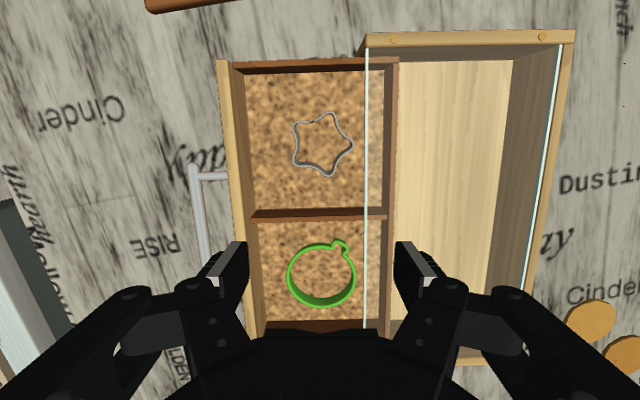

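The drawer is out about 110 mm and the star is clear of the acrylic edge (x≈366), though only by a few pixels. I'll pinch across drawer y instead, so I need a close-up of the star's angle.

```bash
python3 - <<'E'
import cv2
c=cv2.imread('pics/raw_w3.png')
cv2.imwrite('pics/c3.png',cv2.resize(c[95:225,230:390],None,fx=5,fy=4,interpolation=cv2.INTER_CUBIC))
E
```

```text
(no output)
```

View pics/c3.png

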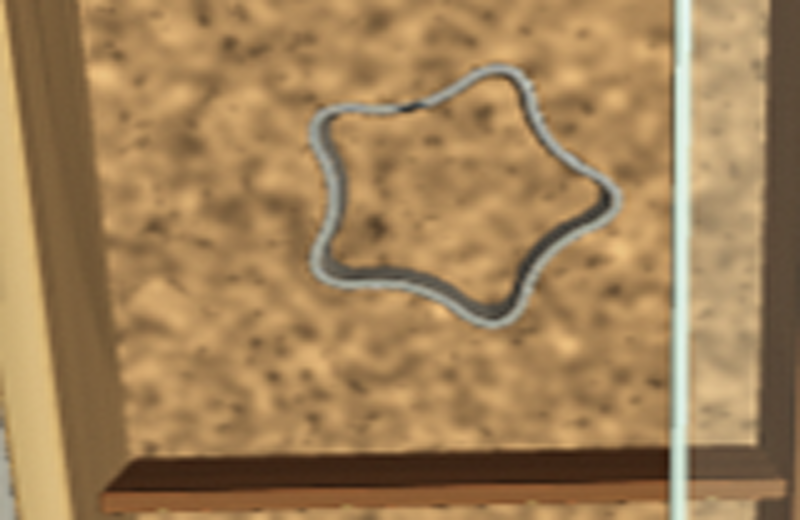

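c3: star tips (508,66), (312,110), (314,280), (492,327), (621,200); acrylic edge at x≈683.

```bash
python3 - <<'E'
from h import *
np.set_printoptions(precision=1,suppress=True)
im=load('w3.png')
a=lambda x,y,z:px2w(im,230+(x+.5)/5-.5,95+(y+.5)/4-.5,z)[:2]
s=np.array([a(*q,34) for q in[(508,66),(312,110),(314,280),(492,327),(621,200)]]);c=s.mean(0)
d=s-c; an=np.degrees(np.arctan2(d[:,1],d[:,0])); print(c,np.linalg.norm(d,axis=1),an)
# match 72 deg
b=np.degrees(np.angle(np.exp(1j*np.radians(an*5)).mean()))/5; print('tips',[b+72*k for k in range(5)])
print('acryl',a(683,0,66),a(683,400,66))
ax=np.array([np.cos(np.radians(-8.8)),np.sin(np.radians(-8.8))]); print('star->acryl x',(a(683,200,66)-c)@ax,'div',a(400,478,40),a(700,470,40))
E
```

```text
[549.4 129.6] [29.3 29.9 29.8 29.2 29.7] [  59.7  131.  -153.9  -85.4  -11. ]
tips [np.float64(-11.928415430051682), np.float64(60.071584569948314), np.float64(132.07158456994833), np.float64(204.07158456994833), np.float64(276.0715845699483)]
acryl [590.3 160.9] [579.5  86.5]
star->acryl x 35.914782208489534 div [529.5  70.6] [582.9  62.8]
```

Call:
move_arm(targets="0.7 0 0 0 0 0 6.7; 0.7 0 0 0 0 0 6.7; 0.7 0 0 0 0 0 6.7; 0.7 0 0 0 0 0 6.7; 0.7 0 0 0 0 0 6.7")

```text
clock: 17.08
eef_pos: [544.3, 84.4, 151.4]
tool_rot: [-3.14, 0.004, 0.797]
force: [0.2, 0.1, 0.6]
width: 72.8
gripper_force: 0.0
```

Call:
move_arm(targets="0.7 0 0 0 0 0 6.7; 0.7 0 0 0 0 0 6.7; 0.7 0 0 0 0 0 6.7; 0.7 0 0 0 0 0 6.7; 0.7 0 0 0 0 0 6.7")

```text
clock: 17.5
eef_pos: [544.3, 84.4, 151.4]
tool_rot: [3.141, 0.004, 0.213]
force: [-0.9, -0.2, -0.0]
width: 72.7
gripper_force: 0.0
```

Call:
move_arm(targets="0.7 0 0 0 0 0 6.7; 0.7 0 0 0 0 0 0; 0.7 0 0 0 0 0 0; 0.7 0 0 0 0 0 0")

```text
clock: 17.83
eef_pos: [544.9, 84.6, 151.4]
tool_rot: [3.14, 0.004, 0.104]
force: [-0.2, 0.7, 0.2]
width: 72.8
gripper_force: 0.0
```

```bash
python3 - <<'E'
from h import *
go((549.7,126.8,60,6),(549.7,126.8,9,6))
im=cams.get_image("wrist"); R=cv2.Rodrigues(np.array(im["rvec"],float))[0]; print('cam',-R.T@np.array(im["tvec"]))
E
```

```text
at [544.9  84.6 151.4] [179.93   0.21   5.98] w 72.8 t 17.8 f [-0.2  0.7  0.2]
(549.7, 126.8, 60, 6) turn z -0.02 rows 1 | total cm [ 0.92 -4.15  9.14] rows 3 per [ 0.306 -1.383  3.047]
(549.7, 126.8, 9, 6) turn z 0 rows 0 | total cm [ 0.  -0.   5.1] rows 2 per [ 0.   -0.    2.55]
cam [611.01835661  90.85763653 293.51063308]
```

Call:
move_arm(targets="0.7 0.5 -2.1 0 0 0 0; 0.7 0.4 -2.05 0 0 0 0; 0.7 0 0 3.5 0 0 0; 0.7 0 0 3.5 0 0 0; 0.7 0 0 2 0 0 0")

```text
clock: 18.3
eef_pos: [548.3, 126.5, 58.7]
tool_rot: [3.14, 0.006, 0.104]
force: [-0.9, -0.1, -0.1]
width: 72.8
gripper_force: 0.0
```

Call:
move_arm(targets="0.7 0 0 0 0 0 0; 0.7 0 0 0 0 0 0; 0.7 0 0 0 0 0 0; 0.7 0 0 0 0 0 0")

```text
clock: 18.63
eef_pos: [551.2, 126.8, 63.0]
tool_rot: [3.141, 0.0, 0.101]
force: [0.2, 0.1, 0.8]
width: 72.6
gripper_force: 0.0
```

Call:
move_arm(targets="0.7 0 0 2 0 0 0; 0.7 0 0 2 0 0 0; 0.7 0 0 0.9 0 0 0; 0.7 0 0 0 0 0 0; 0.7 0 0 0 0 0 0")

```text
clock: 19.05
eef_pos: [550.1, 126.6, 13.0]
tool_rot: [3.141, 0.003, 0.101]
force: [-0.2, 0.1, 0.0]
width: 72.5
gripper_force: 0.0
```

Call:
move_arm(targets="0.7 0 0 0.3 0 0 0; 0.7 0 0 0 0 0 0; -1 0 0 0 0 0 0; -1 0 0 0 0 0 0; -1 0 0 0 0 0 0")

```text
clock: 19.47
eef_pos: [550.6, 126.6, 10.6]
tool_rot: [3.141, 0.002, 0.101]
force: [-0.0, -0.6, 7.7]
width: 51.1
gripper_force: 58.7
```

Call:
move_arm(targets="-1 0 0 0 0 0 0; -1 0 0 0 0 0 0")

```text
clock: 19.63
eef_pos: [550.6, 126.6, 10.6]
tool_rot: [3.141, 0.001, 0.101]
force: [-1.0, 0.0, 7.0]
width: 51.0
gripper_force: 59.1
```

Call:
move_arm(targets="-1 0 0 -1 0 0 0; -1 0 0 -2 0 0 0; -1 0 0 -3 0 0 0; -1 0 0 -3 0 0 0; -1 0 0 -2 0 0 0")

```text
clock: 20.05
eef_pos: [550.9, 127.0, 122.5]
tool_rot: [3.141, 0.001, 0.101]
force: [0.1, 0.2, 0.5]
width: 51.0
gripper_force: 60.4
```

Call:
move_arm(targets="-1 0 0 0 0 0 0; -1 -0.11 3.86 0 0 0 0; -1 -0.11 3.86 0 0 0 0; -1 -0.11 3.86 0 0 0 0; -1 -0.11 3.86 0 0 0 0")

```text
clock: 20.47
eef_pos: [560.8, -28.9, 119.6]
tool_rot: [3.14, 0.004, 0.102]
force: [0.5, 0.2, 0.3]
width: 51.3
gripper_force: 60.4
```

Call:
move_arm(targets="-1 -0.11 3.86 0 0 0 0; -1 -0.11 3.86 0 0 0 0; -1 -0.11 3.86 0 0 0 0; -1 -0.11 3.86 0 0 0 0; -1 -0.11 3.86 0 0 0 0")

```text
clock: 20.88
eef_pos: [574.7, -221.9, 119.7]
tool_rot: [3.141, 0.004, 0.101]
force: [0.6, -0.1, -0.8]
width: 50.6
gripper_force: 60.4
```

Call:
move_arm(targets="-1 -0.11 3.86 0 0 0 0; -1 -0.11 3.86 0 0 0 0; -1 0 0 0 0 0 0; -1 0 0 0 0 0 0; -1 0 0 0 0 0 0")

```text
clock: 21.3
eef_pos: [580.4, -296.3, 119.5]
tool_rot: [-3.141, 0.004, 0.101]
force: [-0.2, 0.7, -0.5]
width: 51.4
gripper_force: 60.5
```

```bash
python3 - <<'E'
from h import *
im=snap("wrist","w4.png"); go((582.3,-297,10,6))
E
```

```text
at [ 580.8 -295.2  119.6] [-179.96    0.22    5.88] w 51.1 t 21.4 f [ 0.6  0.1 -0.3]
(582.3, -297, 10, 6) turn z -0.12 rows 1 | total cm [ 0.13  0.19 10.96] rows 3 per [0.043 0.065 3.653]
```

View pics/w4.png

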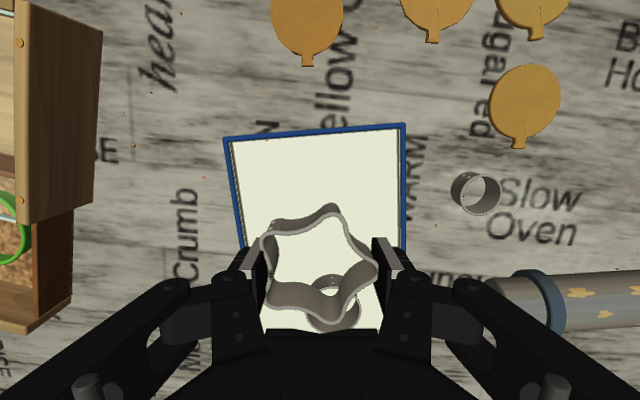

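The star is held level between the pads above the tray. I'll lower it.

Call:
move_arm(targets="-1 0 0 3.5 0 0 0; -1 0 0 3.5 0 0 0; -1 0 0 2.5 0 0 0; -1 0 0 1.5 0 0 0; -1 0 0 0 0 0 0")

```text
clock: 21.77
eef_pos: [578.5, -294.2, 6.5]
tool_rot: [-3.139, 0.009, 0.104]
force: [-0.1, 0.9, -0.1]
width: 50.8
gripper_force: 60.5
```

Call:
move_arm(targets="-1 0 0 0 0 0 0; -1 0 0 0.3 0 0 0; -1 0 0 0 0 0 0; -1 0 0 0 0 0 0; -1 0 0 0 0 0 0")

```text
clock: 22.18
eef_pos: [581.2, -297.6, 8.1]
tool_rot: [3.139, 0.002, 0.101]
force: [0.2, -0.2, -0.0]
width: 51.1
gripper_force: 60.5
```

Call:
move_arm(targets="-1 0 0 0.2 0 0 0; -1 0 0 0 0 0 0; -1 0 0 0 0 0 0")

```text
clock: 22.43
eef_pos: [580.4, -297.3, 4.9]
tool_rot: [3.14, 0.004, 0.101]
force: [1.2, -1.2, -0.3]
width: 50.9
gripper_force: 60.5
```

Call:
move_arm(targets="-1 0 0 0.2 0 0 0; -1 0 0 0 0 0 0; -1 0 0 0 0 0 0; -1 0 0 0 0 0 0")

```text
clock: 22.77
eef_pos: [580.4, -297.2, 2.7]
tool_rot: [3.141, 0.004, 0.101]
force: [1.2, 0.2, -0.6]
width: 51.1
gripper_force: 60.5
```

Call:
move_arm(targets="-1 0 0 0.1 0 0 0; -1 0 0 0 0 0 0; -1 0 0 0 0 0 0; -1 0 0 0 0 0 0")

```text
clock: 23.1
eef_pos: [580.4, -297.2, 1.8]
tool_rot: [3.141, 0.004, 0.101]
force: [0.1, -0.3, -0.7]
width: 50.5
gripper_force: 60.5
```

Call:
move_arm(targets="0.5 0 0 0 0 0 0; 0.5 0 0 0 0 0 0; 0.5 0 0 0 0 0 0; 0.5 0 0 -2 0 0 0; 0.5 0 0 -3 0 0 0")

```text
clock: 23.52
eef_pos: [578.1, -296.0, 49.4]
tool_rot: [-3.139, 0.009, 0.101]
force: [0.8, -0.5, -0.5]
width: 64.2
gripper_force: 0.0
```

Call:
move_arm(targets="0.5 0 0 -4 0 0 0; 0.5 0 0 -2 0 0 0; 0.5 -3.5 0.23 0 0 0 0; 0.5 -3.5 0.23 0 0 0 0; 0.5 -3.4 0.24 0 0 0 0")

```text
clock: 23.93
eef_pos: [477.1, -314.5, 112.9]
tool_rot: [3.14, 0.003, 0.102]
force: [-0.1, -1.5, -0.3]
width: 64.5
gripper_force: 0.0
```

Call:
move_arm(targets="0.5 0 0 0 0 0 0; 0.5 0 0 0 0 0 0; 0.5 0 0 0 0 0 0")

```text
clock: 24.18
eef_pos: [479.0, -314.7, 112.6]
tool_rot: [3.14, 0.002, 0.101]
force: [0.6, 0.1, -0.1]
width: 64.1
gripper_force: 0.0
```

```bash
python3 - <<'E'
from h import *
im=snap("wrist","w5.png"); go((478,-315,10,6))
print(w2px(im,(478,-315,29)),w2px(im,(504,-315,29)),w2px(im,(478,-341,29)))
E
```

```text
at [ 479.7 -314.3  112.5] [1.7992e+02 8.0000e-02 5.8400e+00] w 64.0 t 24.2 f [1.1 0.9 0. ]
(478, -315, 10, 6) turn z -0.16 rows 1 | total cm [-0.17  0.06 10.25] rows 3 per [-0.058  0.019  3.417]
[320.08389226 207.24539539] [323.41543798 175.37085736] [352.26294484 210.34350273]
```

View pics/w5.png

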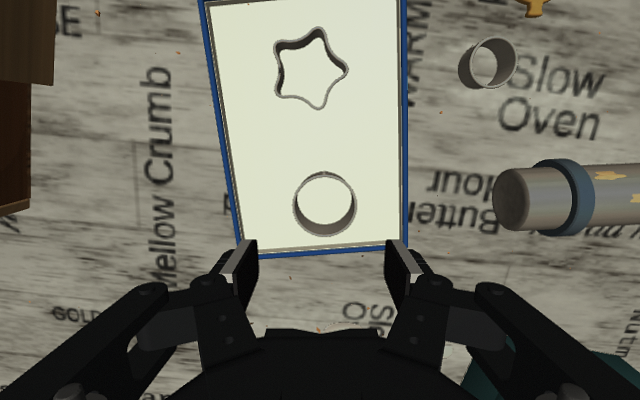

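The star lies flat in the tray at (312,68). The round cutter's top ring is centred at about (324,202), so it is 3-4 mm off the estimate. I'll correct for that and grasp.

Call:
move_arm(targets="0.5 0.2 0.35 2 0 0 0; 0.5 0 0 3.5 0 0 0; 0.5 0 0 3 0 0 0; 0.5 0 0 1.5 0 0 0; 0.5 0 0 0.7 0 0 0")

```text
clock: 24.65
eef_pos: [480.1, -316.2, 2.3]
tool_rot: [-3.14, 0.006, 0.103]
force: [0.3, -0.5, 0.0]
width: 64.4
gripper_force: 0.0
```

Call:
move_arm(targets="0.5 0 0 0 0 0 0; 0.5 0 0 0 0 0 0; 0.5 0 0 0 0 0 0; -1 0 0 0 0 0 0; -1 0 0 0 0 0 0")

```text
clock: 25.07
eef_pos: [481.3, -318.5, 7.1]
tool_rot: [3.139, 0.001, 0.101]
force: [-0.1, 0.7, 4.7]
width: 49.6
gripper_force: 61.4
```

Call:
move_arm(targets="-1 0 0 0 0 0 0; -1 0 0 0 0 0 0; -1 0 0 0 0 0 0")

```text
clock: 25.32
eef_pos: [481.3, -318.5, 7.1]
tool_rot: [3.139, 0.001, 0.101]
force: [-1.1, 0.6, 5.1]
width: 49.6
gripper_force: 61.4
```

```bash
python3 - <<'E'
from h import *
s=read_state()["eef_pos"]
go((*s[:2],s[2]+110,6),(547,129,s[2]+110,6),(547,129,s[2]+12,6))
E
```

```text
at [ 481.3 -318.5    7.1] [1.7984e+02 5.0000e-02 5.7900e+00] w 49.6 t 25.3 f [-1.1  0.6  5.1]
(np.float64(481.2693153687157), np.float64(-318.46929320326075), np.float64(117.06432410536293), 6) turn z -0.21 rows 1 | total cm [  0.   0. -11.] rows 3 per [ 0.     0.    -3.667]
(547, 129, np.float64(117.06432410536293), 6) turn z 0 rows 0 | total cm [ 11.21 -43.81  -0.  ] rows 11 per [ 1.019 -3.983 -0.   ]
(547, 129, np.float64(19.064324105362935), 6) turn z 0 rows 0 | total cm [ 0.  -0.   9.8] rows 3 per [ 0.    -0.     3.267]
```

Call:
move_arm(targets="-1 0 0 -1.5 0 0 0; -1 0 0 -3 0 0 0; -1 0 0 -4 0 0 0; -1 0 0 -2.5 0 0 0; -1 0 0 0 0 0 0")

```text
clock: 25.73
eef_pos: [484.2, -319.9, 121.6]
tool_rot: [3.133, -0.006, 0.101]
force: [-0.3, 0.2, 0.2]
width: 49.4
gripper_force: 62.2
```

Call:
move_arm(targets="-1 1.02 -3.98 0 0 0 0; -1 1.02 -3.98 0 0 0 0; -1 1.02 -3.98 0 0 0 0; -1 1.02 -3.98 0 0 0 0; -1 1.02 -3.98 0 0 0 0")

```text
clock: 26.15
eef_pos: [511.1, -113.1, 115.2]
tool_rot: [3.14, 0.002, 0.1]
force: [1.0, -0.2, -0.8]
width: 49.4
gripper_force: 62.2
```

Call:
move_arm(targets="-1 1.02 -3.98 0 0 0 0; -1 1.02 -3.98 0 0 0 0; -1 1.02 -3.98 0 0 0 0; -1 1.02 -3.98 0 0 0 0; -1 1.02 -3.98 0 0 0 0")

```text
clock: 26.57
eef_pos: [541.8, 90.4, 114.8]
tool_rot: [3.14, 0.003, 0.101]
force: [1.2, 0.5, -0.8]
width: 49.4
gripper_force: 62.2
```

Call:
move_arm(targets="-1 1.02 -3.98 0 0 0 0; -1 0 0 0 0 0 0; -1 0 0 0 0 0 0; -1 0 0 0 0 0 0; -1 0 0 0 0 0 0")

```text
clock: 26.98
eef_pos: [547.7, 127.0, 114.3]
tool_rot: [3.139, 0.004, 0.099]
force: [-0.3, -0.5, 1.3]
width: 49.5
gripper_force: 62.3
```

```bash
python3 - <<'E'
from h import *
im=snap("wrist","w6.png"); go((547,129,19,6))
E
```

```text
at [547.8 126.9 114.3] [179.87   0.22   5.63] w 49.7 t 27.0 f [ 0.  -0.1  0.5]
(547, 129, 19, 6) turn z -0.37 rows 1 | total cm [-0.06 -0.22  9.53] rows 3 per [-0.02  -0.073  3.177]
```

View pics/w6.png

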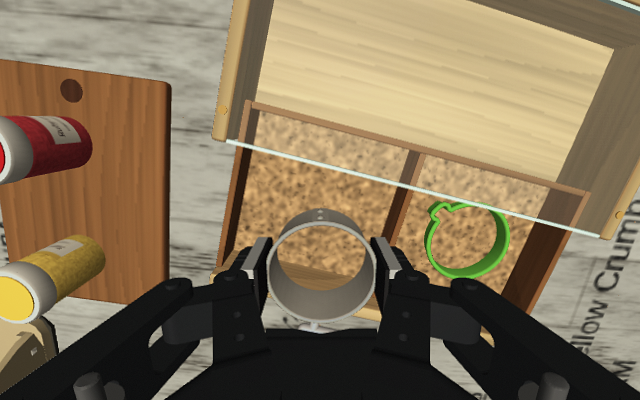

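Both tubs stand upright on the board, the round cutter is held level, and the green cutter is in its own compartment. I'll lower the round one.

Call:
move_arm(targets="-1 0 -0.2 2.5 0 0 0; -1 0 0 3 0 0 0; -1 0 0 2.5 0 0 0; -1 0 0 1 0 0 0; -1 0 0 0 0 0 0")

```text
clock: 27.45
eef_pos: [545.7, 129.0, 22.2]
tool_rot: [3.139, 0.008, 0.099]
force: [-0.6, -0.2, -0.6]
width: 49.4
gripper_force: 62.3
```

Call:
move_arm(targets="-1 0 0 0 0 0 0; -1 0 0 0 0 0 0; -1 0 0 0 0 0 0; -1 0 0 0 0 0 0")

```text
clock: 27.78
eef_pos: [548.4, 131.1, 25.7]
tool_rot: [3.141, 0.001, 0.101]
force: [0.2, 0.5, -0.8]
width: 49.6
gripper_force: 62.3
```

Call:
move_arm(targets="-1 0 0 0.4 0 0 0; -1 0 0 0.4 0 0 0; -1 0 0 0 0 0 0; -1 0 0 0 0 0 0; -1 0 0 0 0 0 0")

```text
clock: 28.2
eef_pos: [547.3, 131.0, 16.2]
tool_rot: [3.14, 0.004, 0.101]
force: [-0.5, 0.0, 1.1]
width: 49.5
gripper_force: 62.3
```

Call:
move_arm(targets="-1 0 0 0.1 0 0 0; -1 0 0 0 0 0 0; -1 0 0 0 0 0 0")

```text
clock: 28.45
eef_pos: [547.7, 130.9, 16.1]
tool_rot: [3.14, 0.003, 0.101]
force: [-1.3, 0.2, 6.4]
width: 49.5
gripper_force: 62.9
```

Call:
move_arm(targets="0.5 0 0 0 0 0 0; 0.5 0 0 0 0 0 0; 0.5 0 0 0 0 0 0; 0.5 0 0 -2 0 0 0; 0.5 0 0 -3 0 0 0")

```text
clock: 28.87
eef_pos: [545.0, 130.3, 63.2]
tool_rot: [3.139, 0.01, 0.101]
force: [-0.4, -0.2, -0.3]
width: 63.9
gripper_force: 0.0
```

Call:
move_arm(targets="0.5 0 0 -4 0 0 0; 0.5 0 0 -3 0 0 0; 0.5 0 0 0 0 0 0; -0.4 0 0 0 0 0 -6.9; -0.4 0 0 0 0 0 -6.9")

```text
clock: 29.28
eef_pos: [547.8, 131.1, 135.7]
tool_rot: [3.141, 0.003, 0.348]
force: [-0.1, -0.0, -0.1]
width: 40.9
gripper_force: 0.0
```

Call:
move_arm(targets="-0.4 0 0 0 0 0 -6.9; -0.4 0 0 0 0 0 -6.9; -0.4 0 0 0 0 0 -6.9; -0.4 0 0 0 0 0 -6.9; -0.4 0 0 0 0 0 -6.9")

```text
clock: 29.7
eef_pos: [547.3, 131.0, 134.6]
tool_rot: [-3.139, 0.004, 0.95]
force: [-0.9, 0.5, -0.0]
width: 25.6
gripper_force: 0.0
```

Call:
move_arm(targets="-0.4 0 0 0 0 0 -6.9; -0.4 0 0 0 0 0 -6.9; -0.4 0 0 0 0 0 -6.5; -0.4 0 0 0 0 0 -6.5; -0.4 0 0 0 0 0 0")

```text
clock: 30.12
eef_pos: [547.3, 130.8, 134.5]
tool_rot: [-3.137, 0.002, 1.414]
force: [0.0, -0.3, -0.0]
width: 25.8
gripper_force: 0.0
```

```bash
python3 - <<'E'
from h import *
im=snap("wrist","w7.png"); go((430,81.7,140,81))
E
```

```text
at [547.3 130.9 134.6] [-1.7974e+02  1.1000e-01  8.0750e+01] w 25.5 t 30.2 f [ 0.3 -0.4  0.4]
(430, 81.7, 140, 81) turn z -0.25 rows 1 | total cm [ -6.69 -10.82  -0.54] rows 4 per [-1.673 -2.705 -0.136]
```

View pics/w7.png

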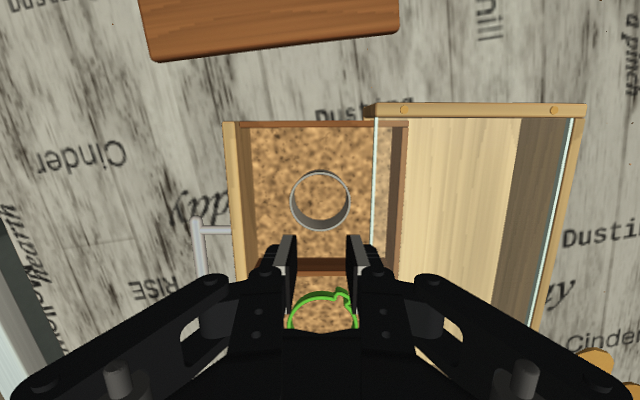

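The round cutter lies flat in the star's compartment at (320,200), and the green one is undisturbed. Next is the handle.

Call:
move_arm(targets="-0.4 -1.67 -2.71 0 0 0 0; -0.4 -1.67 -2.71 0 0 0 0; -0.4 -1.67 -2.71 0 0 0 0; -0.4 -1.67 -2.71 0 0 0 0; -0.4 0 0 0 0 0 0")

```text
clock: 30.58
eef_pos: [422.4, 78.3, 135.0]
tool_rot: [-3.131, 0.009, 1.408]
force: [-1.2, 0.1, -0.7]
width: 25.7
gripper_force: 0.0
```

Call:
move_arm(targets="-0.4 0 0 0 0 0 0; -0.4 0 0 0 0 0 0; -0.4 0 0 3 0 0 0; -0.4 0 0 2 0 0 0; -0.4 0 0 0 0 0 0")

```text
clock: 31.0
eef_pos: [429.6, 82.4, 83.3]
tool_rot: [-3.135, 0.003, 1.411]
force: [-0.1, -0.1, 0.1]
width: 25.4
gripper_force: 0.0
```

Call:
move_arm(targets="-0.4 0 0 2.5 0 0 0; -0.4 0 0 2.5 0 0 0; -0.4 0 0 1.1 0 0 0; -0.4 0 0 0 0 0 0; -0.4 0 0 0 0 0 0")

```text
clock: 31.42
eef_pos: [430.6, 82.9, 24.9]
tool_rot: [-3.139, 0.002, 1.412]
force: [-0.3, -0.3, 0.3]
width: 25.3
gripper_force: 0.0
```

Call:
move_arm(targets="-0.4 0 0 0 0 0 0; -1 0 0 0 0 0 0; -1 0 0 0 0 0 0; -1 0 0 0 0 0 0; -1 0 0 0 0 0 0")

```text
clock: 31.83
eef_pos: [430.8, 82.4, 25.9]
tool_rot: [-3.141, 0.001, 1.412]
force: [-0.5, -0.8, 6.2]
width: 8.5
gripper_force: 58.7
```

Call:
move_arm(targets="-1 0 1 0 0 0 0; -1 0 1.5 0 0 0 0; -1 0 2 0 0 0 0; -1 0 2 0 0 0 0; -1 0 1.5 0 0 0 0")

```text
clock: 32.25
eef_pos: [510.8, 70.3, 25.9]
tool_rot: [-3.141, -0.001, 1.412]
force: [-1.0, 2.4, 5.0]
width: 9.4
gripper_force: 59.0
```

Call:
move_arm(targets="-1 0 1.5 0 0 0 0; -1 0 1.0 0 0 0 0; -1 0 0 0 0 0 0; -1 0 0 0 0 0 0; -1 0 0 0 0 0 0")

```text
clock: 32.67
eef_pos: [535.3, 66.5, 26.0]
tool_rot: [3.141, -0.001, 1.412]
force: [1.5, 2.0, 5.8]
width: 9.0
gripper_force: 59.6
```

Call:
move_arm(targets="-1 0 0.2 0 0 0 0; -1 0 0.2 0 0 0 0; -1 0 0 0 0 0 0; -1 0 0 0 0 0 0")

```text
clock: 33.0
eef_pos: [538.1, 66.0, 25.9]
tool_rot: [-3.141, -0.0, 1.412]
force: [-0.2, 1.3, 7.3]
width: 8.5
gripper_force: 59.8
```

Call:
move_arm(targets="-1 0 0.2 0 0 0 0; -1 0 0 0 0 0 0; -1 0 0 0 0 0 0")

```text
clock: 33.25
eef_pos: [539.4, 65.8, 25.9]
tool_rot: [-3.14, 0.0, 1.413]
force: [-1.6, 2.3, 8.4]
width: 8.9
gripper_force: 60.0
```

Call:
move_arm(targets="-1 0 0.3 0 0 0 0; -1 0 0 0 0 0 0; -1 0 0 0 0 0 0")

```text
clock: 33.5
eef_pos: [539.4, 65.9, 25.9]
tool_rot: [-3.135, 0.002, 1.414]
force: [-7.4, 2.2, 15.3]
width: 8.9
gripper_force: 60.6
```

Call:
move_arm(targets="-0.4 0 0 0 0 0 0; -0.4 0 0 0 0 0 0; -0.4 0 0 0 0 0 0; -0.4 0 -0.2 -2 0 0 0; -0.4 0 0 -3 0 0 0")

```text
clock: 33.92
eef_pos: [538.1, 63.5, 72.7]
tool_rot: [-3.133, 0.004, 1.412]
force: [-0.3, -0.7, 0.4]
width: 25.3
gripper_force: 0.0
```

Call:
move_arm(targets="-0.4 0 0 -4 0 0 0; -0.4 0 0 -4 0 0 0; 0.5 0 0 0 0 0 7; 0.5 0 0 0 0 0 7; 0.5 0 0 0 0 0 7")

```text
clock: 34.33
eef_pos: [541.3, 63.9, 155.3]
tool_rot: [-3.141, 0.002, 1.038]
force: [-0.6, 0.1, -0.8]
width: 61.5
gripper_force: 0.0
```

Call:
move_arm(targets="0.5 0 0 0 0 0 7; 0.5 0 0 0 0 0 7; 0.5 0 0 0 0 0 7; 0.5 0 0 0 0 0 7; 0.5 0 0 0 0 0 2")

```text
clock: 34.75
eef_pos: [540.8, 64.2, 154.4]
tool_rot: [3.141, 0.004, 0.516]
force: [-0.3, -0.8, 0.4]
width: 64.2
gripper_force: 0.0
```

Call:
move_arm(targets="0.5 0 0 0 0 0 0; 0.5 0 0 0 0 0 0")

```text
clock: 34.92
eef_pos: [540.7, 64.4, 154.4]
tool_rot: [-3.141, 0.004, 0.523]
force: [0.0, 0.4, -0.8]
width: 64.3
gripper_force: 0.0
```

```bash
python3 - <<'E'
from h import *
im=snap("top","top2.png",crop=(150,110,510,270),scale=2.2); go((577.1,338.2,165,30))
E
```

```text
at [540.7  64.4 154.3] [-179.98    0.22   29.96] w 63.9 t 35.0 f [-0.1 -0.6  0.5]
(577.1, 338.2, 165, 30) turn z -0.04 rows 1 | total cm [ 16.84 -21.89  -1.07] rows 7 per [ 2.405 -3.128 -0.152]
```

View pics/top2.png

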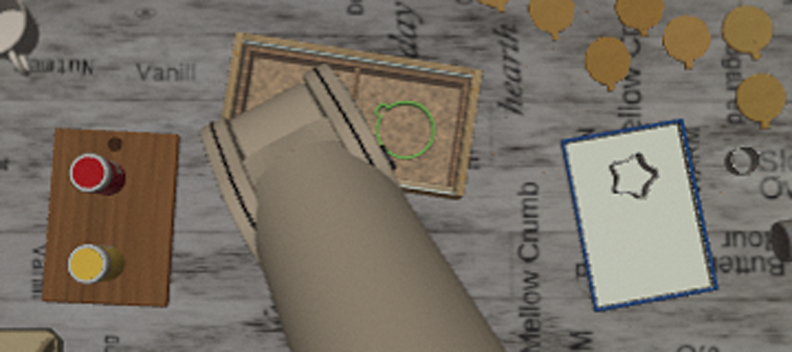

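The drawer looks shut, the star is in the tray, and both tubs are on the board. I'll return red first.

Call:
move_arm(targets="0.5 2.41 -3.13 -0.15 0 0 0; 0.5 2.41 -3.13 -0.15 0 0 0; 0.5 2.41 -3.13 -0.15 0 0 0; 0.5 2.41 -3.13 -0.15 0 0 0; 0.5 2.41 -3.13 -0.15 0 0 0")

```text
clock: 35.38
eef_pos: [567.4, 261.9, 161.6]
tool_rot: [-3.141, 0.004, 0.522]
force: [0.4, 0.2, -1.0]
width: 64.0
gripper_force: 0.0
```

Call:
move_arm(targets="0.5 2.41 -3.13 -0.15 0 0 0; 0.5 2.41 -3.13 -0.15 0 0 0; 0.5 0 0 0 0 0 0; 0.5 0 0 0 0 0 0; 0.5 0 0 0 0 0 0")

```text
clock: 35.8
eef_pos: [577.7, 337.8, 163.8]
tool_rot: [3.141, 0.005, 0.523]
force: [-0.1, -1.0, 0.2]
width: 64.4
gripper_force: 0.0
```

```bash
python3 - <<'E'
from h import *
go((577.1,338.2,35,30))
E
```

```text
at [577.7 337.8 163.8] [179.97   0.29  29.94] w 64.4 t 35.8 f [-0.1 -1.   0.2]
(577.1, 338.2, 35, 30) turn z -0.06 rows 1 | total cm [-0.03 -0.06 12.88] rows 4 per [-0.008 -0.015  3.219]
```

Call:
move_arm(targets="0.5 0 0 3.5 0 0 0; 0.5 0 0 3.5 0 0 0; 0.5 0 0 3 0 0 0; 0.5 0 0 2 0 0 0; 0.5 0 0 0.8 0 0 0")

```text
clock: 36.22
eef_pos: [576.0, 334.2, 32.7]
tool_rot: [3.14, 0.01, 0.52]
force: [-1.2, -0.7, -0.4]
width: 64.2
gripper_force: 0.0
```

Call:
move_arm(targets="0.5 0 0 0 0 0 0; 0.5 0 0 0 0 0 0; 0.5 0 0 0 0 0 0; -1 0 0 0 0 0 0; -1 0 0 0 0 0 0")

```text
clock: 36.63
eef_pos: [578.5, 339.2, 38.3]
tool_rot: [-3.141, 0.001, 0.522]
force: [0.4, -0.8, 7.7]
width: 42.3
gripper_force: 59.8
```

Call:
move_arm(targets="-1 0 0 0 0 0 0; -1 0 0 0 0 0 0; -1 0 0 0 0 0 0")

```text
clock: 36.88
eef_pos: [578.5, 339.2, 38.3]
tool_rot: [-3.141, 0.001, 0.522]
force: [-0.1, -0.4, 7.1]
width: 42.3
gripper_force: 59.6
```

Call:
move_arm(targets="-1 0 0 -2 0 0 0; -1 0 0 -3.5 0 0 0; -1 0 0 -3 0 0 0; -1 0 0 0 0 0 0; -1 -3.08 2.23 0 0 0 0")

```text
clock: 37.3
eef_pos: [565.0, 313.7, 124.9]
tool_rot: [-3.135, -0.011, 0.528]
force: [0.8, 2.2, -1.4]
width: 42.1
gripper_force: 61.2
```

Call:
move_arm(targets="-1 -3.08 2.23 0 0 0 0; -1 -3.08 2.23 0 0 0 0; -1 -3.08 2.23 0 0 0 0; -1 -3.08 2.23 0 0 0 0; -1 -3.08 2.23 0 0 0 0")

```text
clock: 37.72
eef_pos: [483.2, 129.0, 122.2]
tool_rot: [-3.142, 0.003, 0.522]
force: [0.7, -0.8, -1.3]
width: 42.1
gripper_force: 61.2
```

Call:
move_arm(targets="-1 0 0 0 0 0 0; -1 0 0 0 0 0 0; -1 0 0 0 0 0 0; -1 0 0 0 0 0 0")

```text
clock: 38.05
eef_pos: [485.0, 132.0, 122.3]
tool_rot: [-3.141, 0.002, 0.523]
force: [0.3, -0.2, -0.6]
width: 41.9
gripper_force: 61.2
```

```bash
python3 - <<'E'
from h import *
go((484.5,130,22,30))
E
```

```text
at [485.  132.  122.3] [-1.7995e+02  1.0000e-01  2.9970e+01] w 41.9 t 38.0 f [ 0.3 -0.2 -0.6]
(484.5, 130, 22, 30) turn z -0.03 rows 1 | total cm [-0.14  0.15 10.03] rows 3 per [-0.047  0.049  3.342]
```

Call:
move_arm(targets="-1 -0.1 0.15 3 0 0 0; -1 0 0 3 0 0 0; -1 0 0 2 0 0 0; -1 0 0 1 0 0 0; -1 0 0 0 0 0 0")

```text
clock: 38.47
eef_pos: [482.7, 129.5, 30.0]
tool_rot: [-3.14, 0.007, 0.524]
force: [0.2, 0.1, -1.5]
width: 42.3
gripper_force: 61.2
```

Call:
move_arm(targets="-1 0 0 0 0 0 0; -1 0 0 0.2 0 0 0; -1 0 0 0.2 0 0 0; -1 0 0 0 0 0 0; -1 0 0 0 0 0 0")

```text
clock: 38.88
eef_pos: [484.3, 128.6, 28.7]
tool_rot: [-3.142, 0.002, 0.522]
force: [0.3, 0.4, -1.5]
width: 41.7
gripper_force: 61.2
```

Call:
move_arm(targets="-1 0 0 0.2 0 0 0; -1 0 0 0 0 0 0; -1 0 0 0 0 0 0; -1 0 0 0 0 0 0")

```text
clock: 39.22
eef_pos: [483.8, 128.5, 26.1]
tool_rot: [-3.141, 0.004, 0.522]
force: [-0.4, 0.4, -0.8]
width: 42.2
gripper_force: 61.2
```

Call:
move_arm(targets="-1 0 0 0.2 0 0 0; -1 0 0 0 0 0 0; -1 0 0 0 0 0 0; -1 0 0 0 0 0 0")

```text
clock: 39.55
eef_pos: [484.0, 128.7, 24.3]
tool_rot: [-3.141, 0.003, 0.522]
force: [-0.5, 0.2, 3.6]
width: 42.1
gripper_force: 60.9
```

Call:
move_arm(targets="0.5 0 0 0 0 0 0; 0.5 0 0 0 0 0 0; 0.5 0 0 0 0 0 0; 0.5 0 0 -2 0 0 0; 0.5 0 0 -3.5 0 0 0")

```text
clock: 39.97
eef_pos: [481.4, 127.9, 76.8]
tool_rot: [-3.14, 0.011, 0.522]
force: [0.3, -0.2, 0.4]
width: 63.7
gripper_force: 0.0
```

Call:
move_arm(targets="0.5 0 0 -4 0 0 0; 0.5 0 0 -4 0 0 0; 0.5 0 0 0 0 0 0; 0.5 1.61 -3.09 0 0 0 0; 0.5 1.61 -3.09 0 0 0 0")

```text
clock: 40.38
eef_pos: [482.4, 196.5, 159.7]
tool_rot: [3.14, 0.003, 0.515]
force: [0.1, 1.2, -0.9]
width: 63.8
gripper_force: 0.0
```

Call:
move_arm(targets="0.5 1.61 -3.09 0 0 0 0; 0.5 1.61 -3.09 0 0 0 0; 0.5 1.61 -3.09 0 0 0 0; 0.5 1.61 -3.09 0 0 0 0; 0.5 0 0 0 0 0 0")

```text
clock: 40.8
eef_pos: [473.2, 347.4, 159.1]
tool_rot: [-3.134, -0.001, 0.531]
force: [-0.2, 1.4, 0.3]
width: 64.1
gripper_force: 0.0
```

Call:
move_arm(targets="0.5 0 0 0 0 0 0; 0.5 0 0 0 0 0 0; 0.5 0 0 0 0 0 0")

```text
clock: 41.05
eef_pos: [475.9, 335.7, 158.3]
tool_rot: [3.141, 0.005, 0.52]
force: [0.2, -1.1, 0.8]
width: 64.0
gripper_force: 0.0
```

```bash
python3 - <<'E'
from h import *
go((474.9,337.6,37,30))
E
```

```text
at [475.9 335.7 158.3] [179.94   0.28  29.79] w 64.0 t 41.0 f [ 0.2 -1.1  0.8]
(474.9, 337.6, 37, 30) turn z -0.21 rows 1 | total cm [ 1.000e-02 -2.100e-01  1.213e+01] rows 3 per [ 4.000e-03 -7.100e-02  4.044e+00]
```

Call:
move_arm(targets="0.5 0 -0.1 3.5 0 0 0; 0.5 0 0 3.5 0 0 0; 0.5 0 0 3 0 0 0; 0.5 0 0 1.5 0 0 0; 0.5 0 0 0.6 0 0 0")

```text
clock: 41.47
eef_pos: [473.7, 335.1, 35.0]
tool_rot: [3.14, 0.009, 0.52]
force: [-0.7, 0.1, 0.9]
width: 63.8
gripper_force: 0.0
```

Call:
move_arm(targets="0.5 0 0 0 0 0 0; 0.5 0 0 0 0 0 0; 0.5 0 0 0 0 0 0; -1 0 0 0 0 0 0; -1 0 0 0 0 0 0")

```text
clock: 41.88
eef_pos: [475.6, 338.8, 39.2]
tool_rot: [-3.141, 0.001, 0.521]
force: [-0.4, 0.3, 8.4]
width: 42.5
gripper_force: 59.8
```

Call:
move_arm(targets="-1 0 0 0 0 0 0; -1 0 0 0 0 0 0; -1 0 0 0 0 0 0")

```text
clock: 42.13
eef_pos: [475.5, 338.8, 39.3]
tool_rot: [-3.141, 0.001, 0.522]
force: [-1.0, -1.2, 5.8]
width: 42.2
gripper_force: 59.8
```

Call:
move_arm(targets="-1 0 0 -2 0 0 0; -1 0 0 -3.5 0 0 0; -1 0 0 -3.5 0 0 0; -1 0 0 -2 0 0 0; -1 0 0 0 0 0 0")

```text
clock: 42.55
eef_pos: [477.5, 340.8, 153.1]
tool_rot: [-3.14, -0.006, 0.522]
force: [0.9, 0.8, -0.3]
width: 42.1
gripper_force: 60.9
```

Call:
move_arm(targets="-1 -2.13 3.33 0 0 0 0; -1 -2.13 3.33 0 0 0 0; -1 -2.13 3.33 0 0 0 0; -1 -2.13 3.33 0 0 0 0; -1 -2.13 3.33 0 0 0 0")

```text
clock: 42.97
eef_pos: [464.8, 139.1, 147.7]
tool_rot: [-3.141, 0.004, 0.522]
force: [1.1, -0.9, -1.1]
width: 42.4
gripper_force: 61.0
```

Call:
move_arm(targets="-1 -2.13 3.33 0 0 0 0; -1 -2.13 3.33 0 0 0 0; -1 -2.13 3.33 0 0 0 0; -1 0 0 0 0 0 0; -1 0 0 0 0 0 0")

```text
clock: 43.38
eef_pos: [459.4, 19.3, 147.8]
tool_rot: [3.141, 0.005, 0.515]
force: [-0.5, 1.1, -0.6]
width: 42.1
gripper_force: 61.1
```

Call:
move_arm(targets="-1 0 0 0 0 0 0; -1 0 0 0 0 0 0; -1 0 0 0 0 0 0")

```text
clock: 43.63
eef_pos: [460.2, 24.5, 148.3]
tool_rot: [-3.141, 0.003, 0.525]
force: [-0.3, 0.5, -1.0]
width: 42.2
gripper_force: 61.1
```

```bash
python3 - <<'E'
from h import *
go((461,22,25,30))
E
```

```text
at [460.2  24.5 148.3] [-1.7995e+02  1.7000e-01  3.0080e+01] w 42.2 t 43.6 f [-0.3  0.5 -1. ]
(461, 22, 25, 30) turn z 0.08 rows 1 | total cm [-0.05  0.25 12.33] rows 3 per [-0.017  0.085  4.109]
```

Call:
move_arm(targets="-1 0 0.15 3.5 0 0 0; -1 0 0 3.5 0 0 0; -1 0 0 3 0 0 0; -1 0 0 1.3 0 0 0; -1 0 0 0 0 0 0")

```text
clock: 44.05
eef_pos: [458.5, 22.6, 32.6]
tool_rot: [-3.139, 0.008, 0.525]
force: [0.2, 0.3, 0.1]
width: 42.2
gripper_force: 61.1
```

Call:
move_arm(targets="-1 0 0 0 0 0 0; -1 0 0 0 0 0 0; -1 0 0 0.2 0 0 0; -1 0 0 0.2 0 0 0; -1 0 0 0 0 0 0")

```text
clock: 44.47
eef_pos: [460.9, 21.1, 31.8]
tool_rot: [3.141, 0.002, 0.521]
force: [0.1, 0.1, -1.0]
width: 42.1
gripper_force: 61.1
```

Call:
move_arm(targets="-1 0 0 0.2 0 0 0; -1 0 0 0 0 0 0; -1 0 0 0 0 0 0; -1 0 0 0 0 0 0")

```text
clock: 44.8
eef_pos: [460.5, 21.1, 29.3]
tool_rot: [-3.141, 0.003, 0.522]
force: [0.4, 0.1, -0.9]
width: 41.8
gripper_force: 61.1
```

Call:
move_arm(targets="-1 0 0 0.2 0 0 0; -1 0 0 0.1 0 0 0; -1 0 0 0 0 0 0; -1 0 0 0 0 0 0; -1 0 0 0 0 0 0")

```text
clock: 45.22
eef_pos: [460.4, 21.1, 26.2]
tool_rot: [-3.141, 0.004, 0.522]
force: [0.8, -0.0, -2.0]
width: 42.3
gripper_force: 61.1
```

Call:
move_arm(targets="-1 0 0 0.1 0 0 0; -1 0 0 0 0 0 0; -1 0 0 0 0 0 0; -1 0 0 0 0 0 0")

```text
clock: 45.55
eef_pos: [460.5, 21.1, 25.3]
tool_rot: [-3.141, 0.003, 0.522]
force: [-0.6, -0.0, 0.5]
width: 42.1
gripper_force: 61.2
```

Yellow is touching down at 25.3. I'll release it, back away and verify.

Call:
move_arm(targets="0.5 0 0 0 0 0 0; 0.5 0 0 0 0 0 0; 0.5 0 0 0 0 0 0; 0.5 0 0 -2 0 0 0; 0.5 0 0 -3.5 0 0 0")

```text
clock: 45.97
eef_pos: [458.3, 21.1, 78.5]
tool_rot: [-3.139, 0.01, 0.523]
force: [1.2, -0.6, 0.1]
width: 64.2
gripper_force: 0.0
```

Call:
move_arm(targets="0.5 0 0 -4 0 0 0; 0.5 0 0 -4 0 0 0; 0.5 0 0 -4 0 0 0; 0.5 -2 3.4 0 0 0 0; 0.5 -2 3.4 0 0 0 0")

```text
clock: 46.38
eef_pos: [462.5, -56.5, 203.3]
tool_rot: [3.138, -0.003, 0.527]
force: [0.4, -1.8, -0.5]
width: 64.2
gripper_force: 0.0
```

Call:
move_arm(targets="0.5 -1 3.7 0 0 0 0; 0.5 -1 3.7 0 0 0 0; 0.5 0 3.7 0 0 0 0; 0.5 0 3.7 0 0 0 0; 0.5 0 3.7 0 0 0 0")

```text
clock: 46.8
eef_pos: [535.1, -229.9, 200.4]
tool_rot: [-3.141, 0.004, 0.521]
force: [0.8, 0.6, -0.3]
width: 64.3
gripper_force: 0.0
```

Call:
move_arm(targets="0.5 0 3 0 0 0 0; 0.5 0 3 0 0 0 0; 0.5 0 0 0 0 0 0; 0.5 0 0 0 0 0 0; 0.5 0 0 0 0 0 0")

```text
clock: 47.22
eef_pos: [564.4, -278.7, 199.8]
tool_rot: [-3.139, 0.004, 0.522]
force: [0.0, 0.6, -0.3]
width: 63.8
gripper_force: 0.0
```

```bash
python3 - <<'E'
from h import *
snap("top","top3.png",crop=(165,115,365,255),scale=4); go()
E
```

```text
at [ 564.4 -278.2  200.1] [-179.89    0.22   29.99] w 63.9 t 47.3 f [-0.5  0.8  0.6]
```

View pics/top3.png

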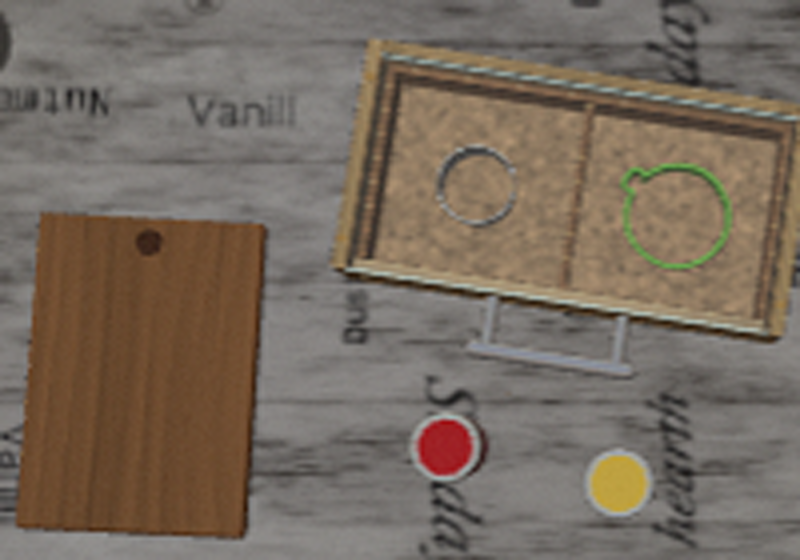

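The tubs are back within about 4 mm: red at (446,447) against (440,446), yellow at (618,483) against (615,481). The handle is exactly where it began, so the drawer is shut. Handing in.

```bash
python3 -c "
from h import *
print(order.finish_job())"
```

```text
the job is handed in; nothing more can be done
None
```

The job is done and handed in at about 47 s: the star is in the tray, the round cutter is in the star's old compartment, the green one is untouched, the drawer is shut, and both tubs are back upright within about 4 mm of where they started.

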